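# Load the tube-rack rinse station

### The arm

A 6-joint arm with a two-finger parallel gripper is mounted at the origin on a cart in front of the work surface, level with it; the furniture and walls round the work are solid. World frame = base frame: x ahead of the robot, y to its left, z up, the work surface at z = 0. Lengths are in m, angles in rad, forces in N, time in s.
With the tool pointing down it reaches from about 0.375 to 0.9 m from the base axis. Payload 3.1 kg.
Tool frame: the origin (TCP) lies at the very end of the fingers, on their centre line; the grasp point (between the pads) lies 19 mm behind it (manip.pinch_z is the distance from the TCP to the grasp point, in m); z points along the fingers, y is the line along which they close (so a half turn about z gives the same grasp; the last joint's range is limited). The gripper opens to 85 mm and grips with 20 to 120 N. Pads are 22 mm wide; open, the fingers measure 114 mm over their backs; the gripper's body (76 mm by 85 mm) begins 54 mm behind the grasp point. The pads swing forward as they close: fully open they stand 13 mm farther back than shut.
Start: joints at [1.167, 0.527, 1.433, -0, 1.181, -0.178], TCP at [0.14, 0.609, 0.231] pointing down, gripper open.
Joint ranges: [-3.08, 3.08], [-0.75, 2.2], [0.22, 2.44], [-1.43, 4.57], [0, 2.65], [-2.85, 2.85]. Speed limits (rad/s): [2.79, 2.79, 3.14, 3.14, 3.14, 3.14].

### API

Orientations are given as a unit quaternion [x, y, z, w].
In Python, from station import manip gives the robot as it stands.
- The arm moves only by the tool servo_tool, never from a script. Its argument "commands" is one flat list of numbers, 7 for each row, row after row: the shift along the tool's x, y, z each as a share of 500 mm, from -1 to 1, then the turn, a rotation vector about the tool's x, y, z each as a share of 360 degrees, from -1 to 1, then the opening, from -1 (shut) to 1 (fully open). In form: [dx, dy, dz, rx, ry, rz, claw, dx, dy, dz, rx, ry, rz, claw, ...]. A call has 1 to 12 rows; each row shifts and turns the commanded pose from where the row before left it, along the tool's axes as they then stand; what a row does not reach is not made up. A row lasts 1/12 s, in which the tool goes at most 41.7 mm and 7.16 degrees, less where a joint would pass 70% of its speed; a pose out of reach is approached as far as the arm can. A call with a number of a shift or a turn outside -1 to 1 is refused whole. A call with a gripper value outside its range is refused whole. The fingers move at their own pace and stop on an object; "force" is the grip in N (left out, the last holds). Time passes only in rows, so rows that do not move let the fingers close. It gives the time, the measured TCP pose, the force, the opening and the grip force at its end, in the units of the state.
- manip.sense(): the state, without advancing time (a new reading comes with each control period).
- manip.snapshot(name): name is "scene" or "top" or "wrist"; returns a dict with "img" (480x640x3 uint8, red, green, blue), "mtx" (3x3 intrinsics, pixels), "world_to_cam" (4x4, takes a point from world to camera coordinates). Camera axes: x right, y up, looking along -z (the intrinsics and any distortion apply to the point x, -y, -z); pixel columns grow to the right and rows downward; lengths in m; the calibration is good to about 2 mm. A picture is of the moment at which its call begins. There is no depth.
- manip.sign_off(): hands the job in; it is judged then, once.
Trained networks look in a picture, given as the dict that the camera call returned (one of the last four; its "shot" number tells which), for a name from the list of things; names that differ only in an ending like _2 or _b are one class to them, and where a whole thing is asked for, a point or a joint stands for the part that bears it (a point fixed in the world has none). Each returns a list of dicts, best first, with "conf" (0 to 1); they miss things now and then, are a little off and sometimes report something else, mostly with a low value. They report only what shows in the picture. A call takes as long as a camera call.
- manip.look_for(picture, query): "box" ([left, top, width, height] in pixels, round what is visible of it).
- manip.silhouettes(picture, query): "pixels" (480x640 bool, what is visible of it) and "box" ([left, top, width, height] in pixels, round what is visible of it).
The state is a dict: "t": time; "q": joint angles; "qd": joint speeds; "tau": joint torques, N m; "tcp_pos": TCP position; "tool_rot": TCP orientation; "force": force on the tool from outside, world axes, zero at the start; "ft_torque": the same for the moment, N m; "finger_gap": opening from 0.0 (shut) to 1.0 (fully open); "gripper_force": force on a finger pad.
Only numpy, scipy, OpenCV 4.12 (cv2) and the standard library are available. Lean on these libraries where they do the work, as an engineer would, in place of code of your own. Each camera call takes 0.05 s, during which the arm holds its last target. There are 200 camera calls.

### The job

Get the rinse station ready: slide its locking bar back to its stop so the pins clear the lanes, then push every tube rack along a flared lane of its own, any lane, until it sits straight and fully home against the end stop. Then slide the locking bar forward until its pins stand on the centre lines of the lanes, behind the racks, and after that turn the rinse valve on top to 60 degrees open. Leave the timer and the empty beaker by the station where they are.

Things in the scene. Friction and masses are not known exactly. Their poses are not given: they have to be found in the camera images.
- loader: Rinse station, fixed to the worktop: aluminium base plate 8 mm thick with three lanes along its own y axis. Origin: worktop level under the middle lane's home position, z up. In its frame: lane centre lines at x = -80, 0, +80 mm; the plate spans x -165 (-122 beyond y = -58) to +135, y -185 to +78 mm. Racks enter towards +y; the plate before the lane mouths is free to set a rack down on.
- mouth (a point): Middle of the middle lane's mouth, on the base plate, at loader y = -64 mm; axes as loader. Each lane has two steel guide rails 32 mm high: 69 mm apart at the mouth, narrowing to 47 mm at loader y = +5 mm, then parallel up to the end stop face at y = +65 mm. A home rack's tail end stands at y = -65 mm.
- manifold (a point): Centre of the top of the grey rinse manifold that bridges all lanes, 86 mm above the worktop; axes as loader. It is 55 mm wide: loader y = +20 to +75 mm, x = -122 to +122 mm, underside 68 mm above the worktop, so racks cannot be lowered in from above but must be slid under it from the mouth.
- rack_1: Blue empty tube rack, 44 (own x) x 130 (own y) x 50 mm high, 0.11 kg; solid plates at both short ends, rim bars along the long sides at 45 to 48 mm height; symmetric end for end. Origin: centre of its underside, z up. Can be gripped from above across the 44 mm and pushed on a short end. One of two or three racks; an absent one gives no pose.
- rack_2: Blue empty tube rack, 44 (own x) x 130 (own y) x 50 mm high, 0.11 kg; solid plates at both short ends, rim bars along the long sides at 45 to 48 mm height; symmetric end for end. Origin: centre of its underside, z up. Can be gripped from above across the 44 mm and pushed on a short end. One of two or three racks; an absent one gives no pose.
- rack_3: Blue empty tube rack, 44 (own x) x 130 (own y) x 50 mm high, 0.11 kg; solid plates at both short ends, rim bars along the long sides at 45 to 48 mm height; symmetric end for end. Origin: centre of its underside, z up. Can be gripped from above across the 44 mm and pushed on a short end. One of two or three racks; an absent one gives no pose.
- seat_1 (a point): Home position in the nearest (loader x = -80 mm) lane: where the centre of a rack's underside lies when the rack is fully home, on the 8 mm base plate. Axes as loader; the lane runs along y and is entered towards +y. Any lane may be used; with two racks one stays empty.
- seat_2 (a point): Home position in the middle (x = 0) lane: where the centre of a rack's underside lies when the rack is fully home, on the 8 mm base plate. Axes as loader; the lane runs along y and is entered towards +y. Any lane may be used; with two racks one stays empty.
- seat_3 (a point): Home position in the farthest (x = +80 mm) lane: where the centre of a rack's underside lies when the rack is fully home, on the 8 mm base plate. Axes as loader; the lane runs along y and is entered towards +y. Any lane may be used; with two racks one stays empty.
- lock_bar (a joint): Travel of the locking bar along loader +x, m: 0 at its stop (pins clear of the lanes) to 0.055; at 0.040 its three pins stand on the lane centre lines (locked). Starts between 0.028 and 0.045, blocking the lanes. About 2 N of friction; stays where left. Pins: 10 mm thick, 34 mm high, at loader y = -75 mm, x = -120, -40, +40 mm plus the travel.
- lock_grip (a point): Centre of the top of the locking bar's upright black grip, 54 mm above the worktop. The grip is 16 mm (loader x) x 22 mm (loader y) and 40 mm high, at loader y = -100 mm and x = -135 mm plus the travel; axes as loader. White line on its front; a black tick on the base plate marks its locked position.
- rinse_valve (a joint): Opening of the rinse valve in rad, 0 closed to 1.571 fully open, growing counter-clockwise seen from above; 60 degrees is 1.047. It starts between 0 and 0.35, turns against about 0.06 N m of friction and stays where it is left.
- valve_grip (a point): Centre of the top of the valve's dark steel bar handle, on its upright turning axis, 128 mm above the worktop, loader x = 0, y = +47 mm. The bar is 13 mm wide, 22 mm high, and reaches 48 mm from the axis at its pointing end, 30 mm at the other. The pointing end lies along this point's x: loader +x when closed, +y at 90 degrees. Dial ticks at 0, 30, 60 (longest), 90.
- timer: Bystander: small white timer 62 x 62 x 18 mm, origin at the centre of its underside.
- beaker: Bystander: small clear empty beaker 50 x 55 x 62 mm, origin at the centre of its underside.

How it is judged:
By the outcome, as a careful person would: the job done as asked, in the order asked, and still so for the second after the job is handed in, with the robot touching nothing.
Of rack_1, rack_2, rack_3 only 2 to 3 are there at a start; the rules pass over those that are not, and their reading is None.
At some moment in a run one of rack_1, rack_2, rack_3 may be knocked a few centimetres aside while the robot is not near it.
Once in a run the grip may slacken for a moment while it holds something.
It also fails if it takes over 210 s, if anything falls off the work surface, if the arm or the gripper's body presses on something with over 40 N, if the wrist force passes 120 N, or if a joint passes its speed limit or range.

## Working session

There is one attempt and no reset: what is moved stays moved. The work goes in short steps, Python scripts to look and compute and a tool call to move; the robot and the scene stay as the last step left them, time stands still between calls to the robot, and variables do not carry over. Pictures are saved under pics/ and viewed, at most 14 in all, crops included, and the job is handed in when it is done.

Besides the shell and the picture viewer there is one more tool, called after ">>>" in YAML: its name, and indented under it one key for each argument. servo_tool: Moves the arm, as the interface text tells. Its arguments: {"type":"object","properties":{"commands":{"type":"array"},"force":{"type":"number"}},"required":["commands"]}

```bash
ls; mkdir -p pics; python3 - <<'E'
from station import manip
import cv2,numpy as np
print(manip.sense())
for n in ["scene","top"]:
    p=manip.snapshot(n); cv2.imwrite(f"pics/{n}0.png",p["img"][:,:,::-1])
    print(n,p["mtx"].tolist(),np.round(p["world_to_cam"],4).tolist(),[k for k in p])
    for q in ["loader","rack_1","timer","beaker","lock_grip","valve_grip"]:
        print(q,[(np.round(d["box"]).tolist(),round(d["conf"],2)) for d in manip.look_for(p,q)][:5])
E
```

```text
pics
{'t': 0.0, 'q': array([ 1.16648051e+00,  5.28495557e-01,  1.43389339e+00, -2.62824546e-05,
        1.18142055e+00, -1.78500366e-01]), 'qd': array([-4.43659752e-04, -7.71244915e-04, -5.98272619e-04,  5.99261752e-04,
       -6.50787791e-04, -9.96259739e-05]), 'tau': array([-4.41226548e-04, -4.42346156e+01, -1.78027081e+01, -2.78723110e-04,
        8.49789038e-03, -5.46644415e-06]), 'tcp_pos': array([0.13962912, 0.60846478, 0.23031841]), 'tool_rot': array([ 1.12662943e-01,  9.93632645e-01, -1.06518211e-03, -3.06811191e-04]), 'force': array([ 0.45737805, -0.33874381,  0.1515583 ]), 'ft_torque': array([ 0.00111128, -0.00349857,  0.0249038 ]), 'gripper_force': 0.0, 'finger_gap': 1.000604740284101}
scene [[493.32518159295637, 0.0, 320.9721800214803], [0.0, 493.32518159295637, 239.20888785717472], [0.0, 0.0, 1.0]] [[0.8205, -0.5713, -0.022, -0.4858], [0.3561, 0.4805, 0.8014, -0.2402], [-0.4472, -0.6654, 0.5977, -1.1457], [0.0, 0.0, 0.0, 1.0]] ['img', 'mtx', 'world_to_cam', 'shot']
loader [([244.0, 194.0, 134.0, 91.0], 0.58)]
rack_1 [([253.0, 181.0, 23.0, 34.0], 0.88), ([295.0, 312.0, 49.0, 53.0], 0.6)]
timer [([415.0, 365.0, 23.0, 6.0], 0.61)]
beaker []
lock_grip []
valve_grip [([308.0, 192.0, 23.0, 10.0], 0.57), ([248.0, 193.0, 132.0, 94.0], 0.54)]
top [[447.1393148423132, 0.0, 324.73344115698467], [0.0, 447.1393148423132, 238.63869062710637], [0.0, 0.0, 1.0]] [[-0.0257, -0.9995, -0.0207, -0.0632], [0.9983, -0.0268, 0.0525, -0.5398], [-0.053, -0.0193, 0.9984, -1.1705], [0.0, 0.0, 0.0, 1.0]] ['img', 'mtx', 'world_to_cam', 'shot']
loader [([224.0, 149.0, 141.0, 157.0], 0.79)]
rack_1 [([157.0, 211.0, 56.0, 21.0], 0.94), ([383.0, 285.0, 55.0, 22.0], 0.81)]
timer [([470.0, 231.0, 31.0, 26.0], 0.82)]
beaker []
lock_grip [([274.0, 196.0, 62.0, 75.0], 0.72)]
valve_grip [([253.0, 178.0, 20.0, 29.0], 0.5), ([221.0, 149.0, 146.0, 160.0], 0.32)]
```

View pics/scene0.png

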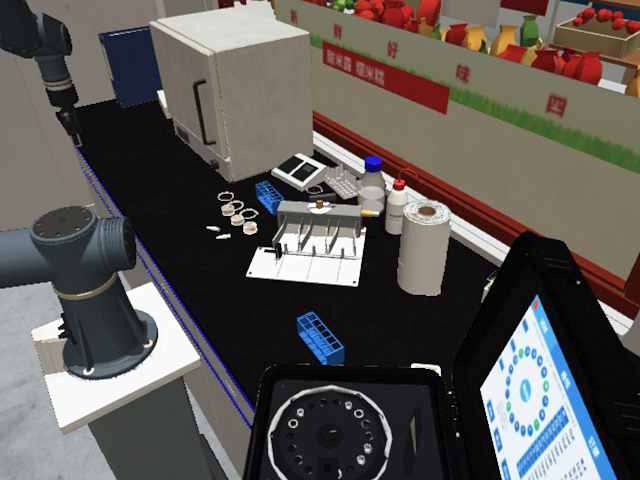

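View pics/top0.png

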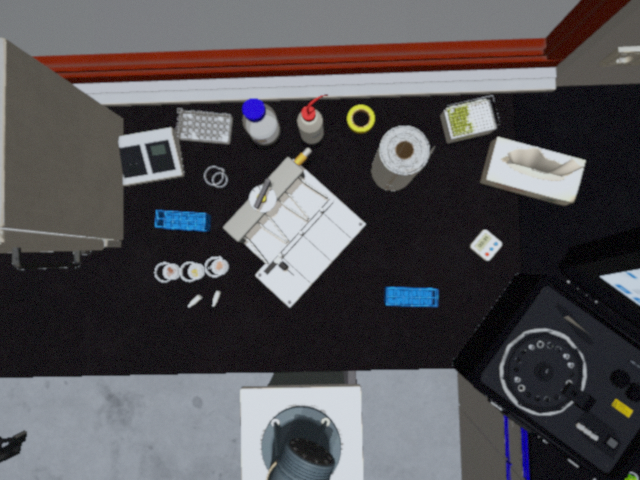

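```bash
cat > h.py <<'E'
import numpy as np,cv2
from station import manip
from scipy.spatial.transform import Rotation as R
def proj(p,P):
    P=np.atleast_2d(P); C=(p["world_to_cam"][:3,:3]@P.T).T+p["world_to_cam"][:3,3]
    v=C*[1,-1,-1]; u=(p["mtx"]@v.T).T; return u[:,:2]/u[:,2:]
def unproj(p,uv,z):
    uv=np.atleast_2d(uv); M=p["world_to_cam"]; Rm=M[:3,:3]; c=-Rm.T@M[:3,3]
    d=np.c_[uv,np.ones(len(uv))]@np.linalg.inv(p["mtx"]).T*[1,-1,-1]@Rm
    return c+d*((z-c[2])/d[:,2])[:,None]
def crop(p,name,x0,y0,w,h,s):
    cv2.imwrite("pics/"+name,cv2.resize(p["img"][y0:y0+h,x0:x0+w,::-1],None,fx=s,fy=s,interpolation=cv2.INTER_CUBIC))
def rackpose(p,z=0.05):
    out=[]
    for d in manip.silhouettes(p,"rack_1"):
        m=d["pixels"].astype(np.uint8); pts=np.argwhere(m)[:,::-1]
        w=unproj(p,pts,z)[:,:2].astype(np.float32); r=cv2.minAreaRect(w); 
        c,s,a=r; 
        if s[0]>s[1]: a+=90   # own y along the long side
        out.append((np.round(c,4),np.round(s,4),a,d["conf"]))
    return out
E
python3 - <<'E'
from h import *
p=manip.snapshot("top"); crop(p,"c1.png",200,140,190,180,3.3)
for r in rackpose(p): print(r)
E
```

```text
(array([ 0.3838, -0.293 ]), array([0.137 , 0.0462]), 177.0962142944336, 0.92)
(array([0.5949, 0.2906]), array([0.1461, 0.0529]), 176.7066650390625, 0.64)
(array([5.777e-01, 1.000e-04]), array([0.2778, 0.3302]), 45.11909866333008, 0.52)
```

View pics/c1.png

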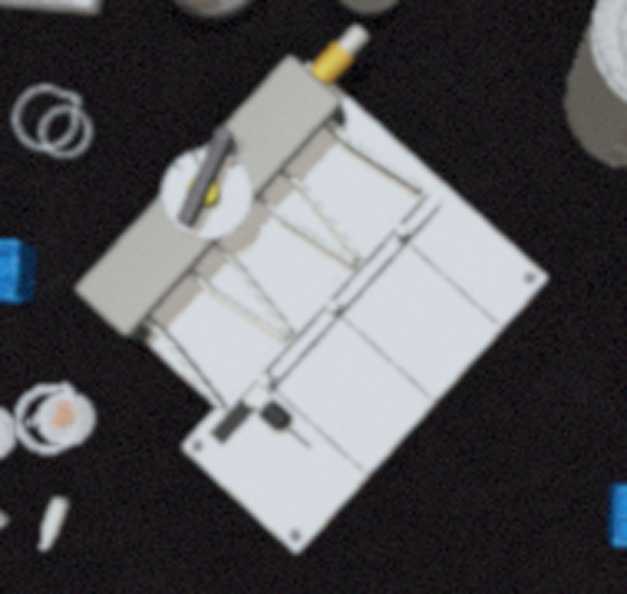

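```bash
cat >> h.py <<'E'
def L2W(T,P):
    P=np.atleast_2d(P); c,s=np.cos(T[2]),np.sin(T[2]); 
    return np.c_[T[0]+c*P[:,0]-s*P[:,1],T[1]+s*P[:,0]+c*P[:,1],P[:,2]]
E
python3 - <<'E'
from h import *
from scipy.optimize import least_squares
p=manip.snapshot("top")
Lp=np.array([[135,-185,8],[-165,-185,8],[-165,-58,8],[-122,75,86],[122,75,86],[122,20,86],[-122,20,86]])/1e3
px=np.array([[549,277],[297,553],[183,445],[75,288],[290,55],[340,103],[127,335]])/3.3+[200,140]-0.35
r=least_squares(lambda T:(proj(p,L2W(T,Lp))-px).ravel(),[0.57,0.03,-0.8],loss="soft_l1")
T=r.x;print(T.round(4),np.degrees(T[2]),(proj(p,L2W(T,Lp))-px).round(2).tolist())
W=lambda x,y,z:L2W(T,[[x,y,z]])[0].round(4)
print("seats",[W(x,0,.008) for x in(-.08,0,.08)],"mouths",[W(x,-.064,.008) for x in(-.08,0,.08)])
for t in(0,.04):print("grip",t,W(-.135+t,-.1,.054))
# grip measurement: top centre at crop pixel
g=unproj(p,[[274/3.3+200,412/3.3+140]],.054)[0]; d=g[:2]-T[:2]; c,s=np.cos(T[2]),np.sin(T[2])
print("grip loader",c*d[0]+s*d[1],-s*d[0]+c*d[1],g)
a=unproj(p,np.array([[190,222],[225,130]])/3.3+[200,140],.128); v=a[1]-a[0];print("valve",np.degrees(np.arctan2(v[1],v[0])-T[2]),np.linalg.norm(v),W(0,.047,.128))
np.save("T.npy",T)
E
```

```text
[ 0.606   0.0391 -0.7642] -43.78792451816726 [[-0.09, -0.01], [0.15, 0.14], [-0.44, 0.41], [-0.5, 0.21], [0.22, -0.85], [1.18, -0.88], [-0.21, 0.74]]
seats [array([0.5483, 0.0945, 0.008 ]), array([0.606 , 0.0391, 0.008 ]), array([ 0.6638, -0.0162,  0.008 ])] mouths [array([0.504 , 0.0483, 0.008 ]), array([ 0.5617, -0.0071,  0.008 ]), array([ 0.6195, -0.0624,  0.008 ])]
grip 0 [0.4394 0.0604 0.054 ]
grip 0.04 [0.4682 0.0327 0.054 ]
grip loader -0.09073371828548242 -0.09949284830793302 [0.4716625  0.03008959 0.054     ]
valve 21.898870034949002 0.07213235926159903 [0.6385 0.0731 0.128 ]
```

>>> servo_tool:
  commands: [0, 0, 0, 0, 0, 0.01865, 0.1, 0, 0, 0, 0, 0, 0.01865, 0.1, 0, 0, 0, 0, 0, 0.01865, 0.1, 0, 0, 0, 0, 0, 0.01865, 0.1, 0, 0, 0, 0, 0, 0.01865, 0.1, 0, 0, 0, 0, 0, 0.01865, 0.1, 0, 0, 0, 0, 0, 0.01865, 0.1, 0, 0, 0, 0, 0, 0.01865, 0.1, 0, 0, 0, 0, 0, 0.01865, 0.1]
  force: 40

```text
t: 1.6
tcp_pos: [0.1399, 0.6091, 0.2313]
tool_rot: [0.6, 0.8, 0.0, -0.0]
force: [0.3, 0.3, 0.1]
finger_gap: 0.547
gripper_force: 0.0
```

>>> servo_tool:
  commands: [0, 0, 0, 0, 0, 0.01865, 0.1, 0, 0, 0, 0, 0, 0.01865, 0.1, 0, 0, 0, 0, 0, 0.01865, 0.1, 0, 0, 0, 0, 0, 0.01865, 0.1, 0, 0, 0, 0, 0, 0.01865, 0.1, 0, 0, 0, 0, 0, 0.01865, 0.1, 0, 0, 0, 0, 0, 0.01865, 0.1, 0, 0, 0, 0, 0, 0.01865, 0.1, 0, 0, 0, 0, 0, 0.01865, 0.1]

```text
t: 2.35
tcp_pos: [0.1399, 0.6091, 0.2313]
tool_rot: [0.921, 0.39, 0.0, 0.0]
force: [-0.4, 0.5, -0.9]
finger_gap: 0.55
gripper_force: 0.0
```

>>> servo_tool:
  commands: [-0.0172, 0.0582, 0, 0, 0, 0, 0.1, -0.0172, 0.0582, 0, 0, 0, 0, 0.1, -0.0172, 0.0582, 0, 0, 0, 0, 0.1, -0.0172, 0.0582, 0, 0, 0, 0, 0.1, -0.0172, 0.0582, 0, 0, 0, 0, 0.1, -0.0172, 0.0582, 0, 0, 0, 0, 0.1, -0.0172, 0.0582, 0, 0, 0, 0, 0.1, -0.0172, 0.0582, 0, 0, 0, 0, 0.1, -0.0172, 0.0582, 0, 0, 0, 0, 0.1, -0.0172, 0.0582, 0, 0, 0, 0, 0.1, -0.0172, 0.0582, 0, 0, 0, 0, 0.1]

```text
t: 3.27
tcp_pos: [0.3061, 0.3181, 0.2316]
tool_rot: [0.92, 0.393, 0.0, -0.0]
force: [0.4, 0.6, 0.5]
finger_gap: 0.552
gripper_force: 0.0
```

>>> servo_tool:
  commands: [-0.0172, 0.0582, 0, 0, 0, 0, 0.1, -0.0172, 0.0582, 0, 0, 0, 0, 0.1, -0.0172, 0.0582, 0, 0, 0, 0, 0.1, -0.0172, 0.0582, 0, 0, 0, 0, 0.1, -0.0172, 0.0582, 0, 0, 0, 0, 0.1, -0.0172, 0.0582, 0, 0, 0, 0, 0.1, -0.0172, 0.0582, 0, 0, 0, 0, 0.1, -0.0172, 0.0582, 0, 0, 0, 0, 0.1, -0.0172, 0.0582, 0, 0, 0, 0, 0.1, -0.0172, 0.0582, 0, 0, 0, 0, 0.1, -0.0172, 0.0582, 0, 0, 0, 0, 0.1, 0, 0, 0, 0, 0, 0, 0.1]

```text
t: 4.27
tcp_pos: [0.4755, 0.025, 0.232]
tool_rot: [0.921, 0.39, 0.002, 0.002]
force: [0.2, -0.3, -0.1]
finger_gap: 0.552
gripper_force: 0.0
```

```bash
cat >> h.py <<'E'
try: T=np.load("T.npy")
except Exception: T=None
def W2L(P):
    P=np.atleast_2d(P); d=P[:,:2]-T[:2]; c,s=np.cos(T[2]),np.sin(T[2])
    return np.c_[c*d[:,0]+s*d[:,1],-s*d[:,0]+c*d[:,1],P[:,2]]
def st():
    s=manip.sense(); m=R.from_quat(s["tool_rot"]).as_matrix(); 
    print("t%.1f"%s["t"],"tcp",s["tcp_pos"].round(4),"L",W2L(s["tcp_pos"])[0].round(4),"yangL %.2f"%np.degrees(np.arctan2(m[1,1],m[0,1])-T[2]),"tilt",m[:2,2].round(4),"F",s["force"].round(1),"gap %.3f gf %.1f"%(s["finger_gap"],s["gripper_force"]),"q",s["q"].round(2))
    return s
E
python3 - <<'E'
from h import *
st(); p=manip.snapshot("wrist"); crop(p,"w1.png",0,0,640,480,1)
print(p["world_to_cam"].round(3).tolist())
for P in [[-.135+.04,-.1,.054],[-.08,-.064,.04],[0,-.064,.04],[-.165,-.185,.008],[0,.047,.128],[.135,-.185,.008]]: print(P,proj(p,L2W(T,[P])).round(0))
E
```

```text
t4.3 tcp [0.4755 0.025  0.232 ] L [-0.0844 -0.1005  0.232 ] yangL -0.25 tilt [ 0.0058 -0.0028] F [ 0.2 -0.3 -0.1] gap 0.552 gf 0.0 q [-0.18  0.33  1.8  -0.    1.01  0.59]
[[0.719, -0.695, 0.007, -0.327], [0.669, 0.689, -0.278, -0.3], [0.188, 0.204, 0.961, -0.473], [0.0, 0.0, 0.0, 1.0]]
[-0.095, -0.1, 0.054] [[298. 209.]]
[-0.08, -0.064, 0.04] [[316. 162.]]
[0, -0.064, 0.04] [[413. 162.]]
[-0.165, -0.185, 0.008] [[229. 285.]]
[0, 0.047, 0.128] [[467. -31.]]
[0.135, -0.185, 0.008] [[535. 283.]]
```

View pics/w1.png

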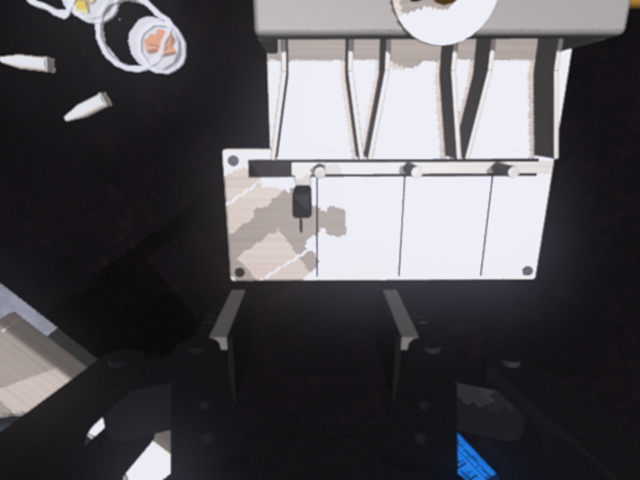

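>>> servo_tool:
  commands: [0.002, -0.012, 0.06, 0, 0, 0, 0.1, 0, 0, 0.06, 0, 0, 0, 0.1, 0, 0, 0.06, 0, 0, 0, 0.1, 0, 0, 0.06, 0, 0, 0, 0.1, 0, 0, 0.06, 0, 0, 0, 0.1, 0, 0, 0.06, 0, 0, 0, 0.1, 0, 0, 0.03, 0, 0, 0, 0.1, 0, 0, 0.02, 0, 0, 0, 0.1, 0, 0, 0, 0, 0, 0, 0.1]
  force: 30

```text
t: 5.07
tcp_pos: [0.466, 0.0353, 0.0248]
tool_rot: [0.92, 0.393, -0.002, -0.001]
force: [0.0, 0.4, -0.3]
finger_gap: 0.554
gripper_force: 0.0
```

>>> servo_tool:
  commands: [0, 0, 0, 0, 0, 0, -1, 0, 0, 0, 0, 0, 0, -1, 0, 0, 0, 0, 0, 0, -1, 0, 0, 0, 0, 0, 0, -1, 0, 0, 0, 0, 0, 0, -1, 0, 0, 0, 0, 0, 0, -1, 0, 0, 0, 0, 0, 0, -1, 0, 0, 0, 0, 0, 0, -1]

```text
t: 5.73
tcp_pos: [0.4687, 0.0343, 0.0276]
tool_rot: [0.92, 0.392, 0.002, 0.001]
force: [0.1, 0.2, 7.4]
finger_gap: 0.177
gripper_force: 33.7
```

```bash
python3 - <<'E'
from h import *
st()
E
```

```text
t5.7 tcp [0.4687 0.0343 0.0276] L [-0.0958 -0.0985  0.0276] yangL -0.02 tilt [ 0.0034 -0.0004] F [0.1 0.2 7.4] gap 0.177 gf 33.7 q [-0.17  0.7   1.97  0.    0.47  0.6 ]
```

>>> servo_tool:
  commands: [0, 0, -0.006, 0, 0, 0, -1, 0, -0.01, 0, 0, 0, 0, -1, 0, -0.01, 0, 0, 0, 0, -1, 0, -0.01, 0, 0, 0, 0, -1, 0, -0.01, 0, 0, 0, 0, -1, 0, -0.01, 0, 0, 0, 0, -1, 0, -0.01, 0, 0, 0, 0, -1, 0, -0.01, 0, 0, 0, 0, -1, 0, -0.008, 0, 0, 0, 0, -1, 0, 0, 0, 0, 0, 0, -1, 0, 0, 0, 0, 0, 0, -1]

```text
t: 6.65
tcp_pos: [0.44, 0.0617, 0.0282]
tool_rot: [0.92, 0.392, 0.0, 0.0]
force: [4.6, 2.4, -25.1]
finger_gap: 0.185
gripper_force: 33.2
```

```bash
python3 - <<'E'
from h import *
st()
E
```

```text
t6.7 tcp [0.44   0.0617 0.0282] L [-0.1355 -0.0986  0.0282] yangL -0.01 tilt [0.0007 0.0002] F [  4.6   2.4 -25.1] gap 0.185 gf 33.2 q [-0.11  0.69  2.03  0.    0.42  0.65]
```

>>> servo_tool:
  commands: [0, -0.006, 0.004, 0, 0, 0, -1, 0, -0.004, 0, 0, 0, 0, -1, 0, 0, 0, 0, 0, 0, -1]

```text
t: 6.9
tcp_pos: [0.4401, 0.0619, 0.0281]
tool_rot: [0.919, 0.393, 0.003, 0.003]
force: [6.4, -18.5, -8.1]
finger_gap: 0.18
gripper_force: 35.7
```

```bash
python3 - <<'E'
from h import *
st()
E
```

```text
t6.9 tcp [0.4401 0.0619 0.0281] L [-0.1356 -0.0984  0.0281] yangL 0.10 tilt [ 0.0087 -0.0037] F [  6.4 -18.5  -8.1] gap 0.180 gf 35.7 q [-0.11  0.69  2.04 -0.01  0.41  0.66]
```

>>> servo_tool:
  commands: [0, 0.004, 0, 0, 0, 0, -0.1, 0, 0, 0, 0, 0, 0, -0.1, 0, 0, 0, 0, 0, 0, -0.1, 0, 0, 0, 0, 0, 0, 0.2, 0, 0, -0.06, 0, 0, 0, 0.9, 0, 0, -0.06, 0, 0, 0, 0.9, 0, 0, -0.06, 0, 0, 0, 0.9, 0, 0, -0.06, 0, 0, 0, 0.9, 0, 0, -0.06, 0, 0, 0, 0.9, 0, 0, -0.06, 0, 0, 0, 0.9, 0, 0, 0, 0, 0, 0, 0.9]

```text
t: 7.82
tcp_pos: [0.4397, 0.0638, 0.2122]
tool_rot: [0.92, 0.393, 0.005, 0.003]
force: [0.9, 0.0, 1.5]
finger_gap: 0.95
gripper_force: 0.0
```

```bash
sed -i 's/if s\[0\]>s\[1\]: a+=90.*/if s[0]<s[1]: a+=90/' h.py; python3 - <<'E'
from h import *
st()
p=manip.snapshot("top"); crop(p,"c2.png",130,100,400,240,2)
for r in rackpose(p): print(r, W2L([[*r[0],0]]).round(4))
print([(np.round(d["box"]).tolist(),round(d["conf"],2)) for d in manip.look_for(p,"beaker")])
s=manip.snapshot("scene");print([(np.round(d["box"]).tolist(),round(d["conf"],2)) for d in manip.look_for(s,"beaker")])
E
```

```text
t7.8 tcp [0.4397 0.0638 0.2122] L [-0.1371 -0.0973  0.2122] yangL 0.06 tilt [ 0.0105 -0.0011] F [0.9 0.  1.5] gap 0.950 gf 0.0 q [-0.11  0.31  1.9   0.    0.92  0.65]
(array([ 0.5736, -0.0038]), array([0.2914, 0.3177]), 131.02246856689453, 0.7) [[ 0.0063 -0.0534  0.    ]]
(array([ 0.3834, -0.2919]), array([0.1345, 0.0453]), 87.1619644165039, 0.64) [[ 0.0684 -0.393   0.    ]]
[([213.0, 169.0, 13.0, 18.0], 0.48), ([272.0, 208.0, 53.0, 75.0], 0.4)]
[]
```

View pics/c2.png

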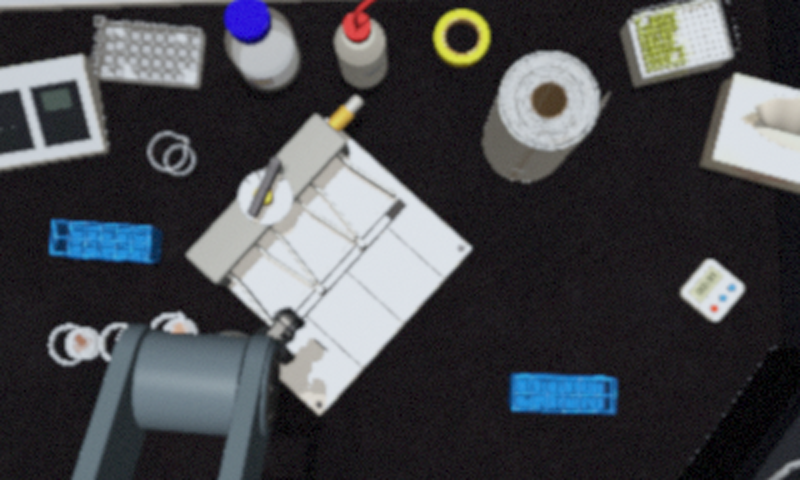

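>>> servo_tool:
  commands: [-0.0538, 0.0374, 0, 0, 0, 0, 0.9, -0.0538, 0.0374, 0, 0, 0, 0, 0.9, -0.0538, 0.0374, 0, 0, 0, 0, 0.9, -0.0538, 0.0374, 0, 0, 0, 0, 0.9, -0.0538, 0.0374, 0, 0, 0, 0, 0.9, -0.0538, 0.0374, 0, 0, 0, 0, 0.9, -0.0538, 0.0374, 0, 0, 0, 0, 0.9, -0.0538, 0.0374, 0, 0, 0, 0, 0.9, -0.0538, 0.0374, 0, 0, 0, 0, 0.9, -0.0538, 0.0374, 0, 0, 0, 0, 0.9, -0.0538, 0.0374, 0, 0, 0, 0, 0.9]
  force: 40

```text
t: 8.98
tcp_pos: [0.3795, -0.2932, 0.2055]
tool_rot: [0.92, 0.392, -0.001, -0.002]
force: [0.3, 0.6, 0.1]
finger_gap: 0.951
gripper_force: 0.0
```

>>> servo_tool:
  commands: [0, 0, 0, 0, 0, -0.019, 0.9, 0, 0, 0, 0, 0, -0.019, 0.9, 0, 0, 0, 0, 0, -0.019, 0.9, 0, 0, 0, 0, 0, -0.019, 0.9, 0, 0, 0, 0, 0, -0.019, 0.9, 0, 0, 0, 0, 0, -0.019, 0.9, 0, 0, 0.05, 0, 0, 0, 0.9, 0, 0, 0.05, 0, 0, 0, 0.9, 0, 0, 0.05, 0, 0, 0, 0.9, 0, 0, 0.03, 0, 0, 0, 0.9, 0, 0, 0, 0, 0, 0, 0.9]

```text
t: 9.9
tcp_pos: [0.3785, -0.2897, 0.1131]
tool_rot: [0.724, 0.69, 0.0, -0.005]
force: [0.4, 0.5, 0.7]
finger_gap: 0.949
gripper_force: 0.0
```

```bash
python3 - <<'E'
from h import *
st(); p=manip.snapshot("top")
for r in rackpose(p): print(r)
p=manip.snapshot("wrist"); crop(p,"w2.png",0,0,640,480,1)
E
```

```text
t9.9 tcp [ 0.3785 -0.2897  0.1131] L [ 0.0633 -0.3948  0.1131] yangL 41.03 tilt [-0.0068  0.0083] F [0.4 0.5 0.7] gap 0.949 gf 0.0 q [-0.89  0.53  1.9  -0.    0.72 -0.84]
(array([ 0.3841, -0.2604]), array([0.071 , 0.0481]), 88.12899780273438, 0.84)
(array([0.5943, 0.2882]), array([0.1413, 0.0444]), 86.65624237060547, 0.55)
```

View pics/w2.png

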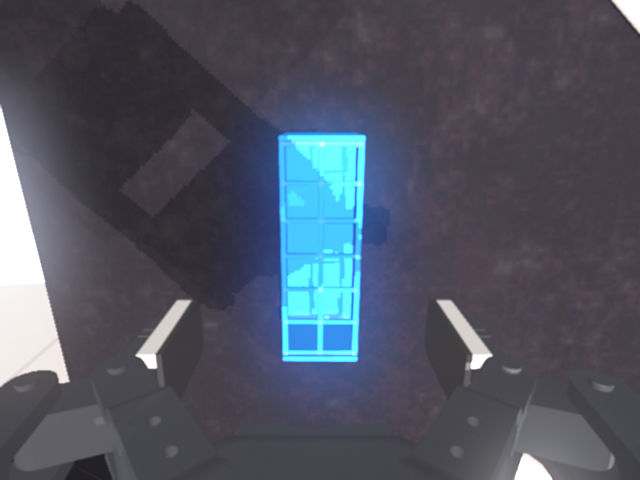

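>>> servo_tool:
  commands: [0, 0.008, 0.05, 0, 0, 0, 0.9, 0, 0, 0.05, 0, 0, 0, 0.9, 0, 0, 0.05, 0, 0, 0, 0.9, 0, 0, 0.02, 0, 0, 0, 0.9, 0, 0, 0, 0, 0, 0, 0.0, 0, 0, 0, 0, 0, 0, -0.2, 0, 0, 0, 0, 0, 0, -0.5, 0, 0, 0, 0, 0, 0, -0.5, 0, 0, 0, 0, 0, 0, -0.5, 0, 0, 0, 0, 0, 0, -0.5, 0, 0, 0, 0, 0, 0, -0.5]
  force: 40

```text
t: 10.97
tcp_pos: [0.3854, -0.2934, 0.0338]
tool_rot: [0.724, 0.69, -0.0, 0.001]
force: [-1.4, 0.7, 7.4]
finger_gap: 0.497
gripper_force: 40.5
```

>>> servo_tool:
  commands: [0, 0, -0.02, 0, 0, 0, -0.5, 0, 0, -0.04, 0, 0, 0, -0.5, 0, 0, -0.04, 0, 0, 0, -0.5, 0, 0, 0, 0, 0, 0, -0.5]

```text
t: 11.3
tcp_pos: [0.3864, -0.2942, 0.0858]
tool_rot: [0.724, 0.69, -0.0, 0.003]
force: [0.0, -0.1, -1.5]
finger_gap: 0.493
gripper_force: 40.9
```

```bash
python3 - <<'E'
from h import *
st()
p=manip.snapshot("wrist"); crop(p,"w3.png",0,0,640,480,1)
E
```

```text
t11.3 tcp [ 0.3864 -0.2942  0.0858] L [ 0.0721 -0.3927  0.0858] yangL 41.05 tilt [ 0.0044 -0.0052] F [ 0.  -0.1 -1.5] gap 0.493 gf 40.9 q [-0.88  0.59  1.91  0.    0.64 -0.83]
```

View pics/w3.png

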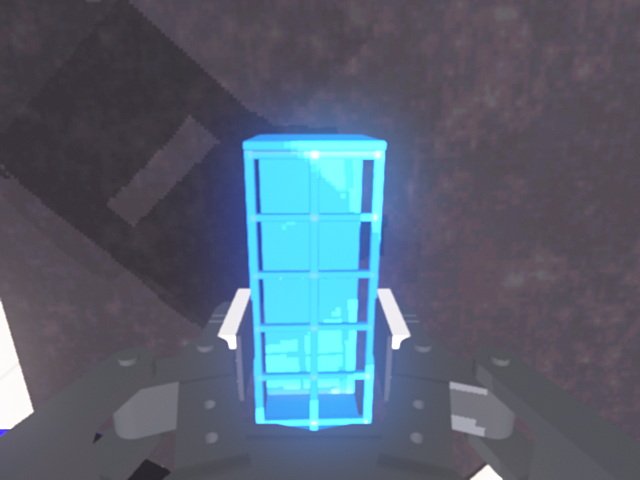

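>>> servo_tool:
  commands: [0, 0, 0, 0, 0, 0.019, -0.5, 0, 0, 0, 0, 0, 0.019, -0.5, 0, 0, 0, 0, 0, 0.019, -0.5, 0, 0, 0, 0, 0, 0.019, -0.5, 0, 0, 0, 0, 0, 0.019, -0.5, 0, 0, 0, 0, 0, 0.019, -0.5, 0, 0, 0, 0, 0, 0, -0.5]

```text
t: 11.93
tcp_pos: [0.3845, -0.2923, 0.0818]
tool_rot: [0.92, 0.391, -0.0, -0.001]
force: [0.3, -0.5, -0.3]
finger_gap: 0.492
gripper_force: 40.9
```

>>> servo_tool:
  commands: [0.053, 0.0016, 0, 0, 0, 0, -0.5, 0.053, 0.0016, 0, 0, 0, 0, -0.5, 0.053, 0.0016, 0, 0, 0, 0, -0.5, 0.053, 0.0016, 0, 0, 0, 0, -0.5, 0.053, 0.0016, 0, 0, 0, 0, -0.5, 0.053, 0.0016, 0, 0, 0, 0, -0.5, 0.053, 0.0016, 0, 0, 0, 0, -0.5, 0.053, 0.0016, 0, 0, 0, 0, -0.5, 0.053, 0.0016, 0, 0, 0, 0, -0.5, 0.053, 0.0016, 0, 0, 0, 0, -0.5, 0, 0, 0, 0, 0, 0, -0.5]

```text
t: 12.85
tcp_pos: [0.5774, -0.1039, 0.0821]
tool_rot: [0.918, 0.396, 0.002, 0.001]
force: [-0.1, -0.1, 0.1]
finger_gap: 0.503
gripper_force: 31.0
```

```bash
python3 - <<'E'
from h import *
st()
p=manip.snapshot("wrist"); crop(p,"w4.png",0,0,640,480,1)
for P in [[.08,-.064,.04],[.08,-.06,.008],[.08,-.185,.008],[.135,-.185,.008]]: print(P,proj(p,L2W(T,[P])).round(0))
E
```

```text
t12.8 tcp [ 0.5774 -0.1039  0.0821] L [ 0.0783 -0.1231  0.0821] yangL 0.39 tilt [0.0036 0.0002] F [-0.1 -0.1  0.1] gap 0.503 gf 31.0 q [-0.37  0.68  1.65  0.    0.81  0.39]
[0.08, -0.064, 0.04] [[315. 146.]]
[0.08, -0.06, 0.008] [[315. 134.]]
[0.08, -0.185, 0.008] [[313. 347.]]
[0.135, -0.185, 0.008] [[404. 347.]]
```

View pics/w4.png

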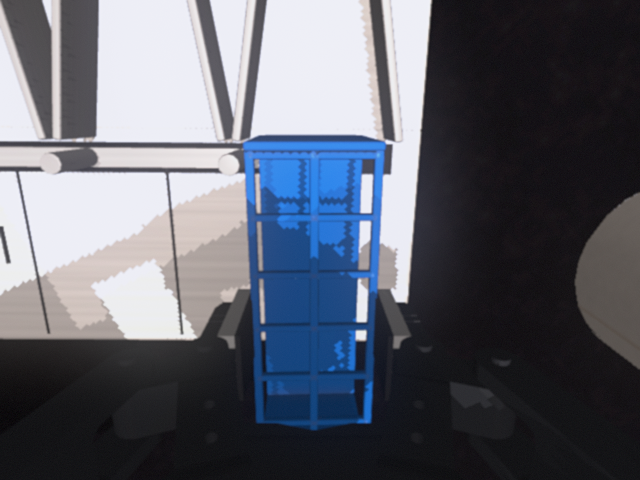

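>>> servo_tool:
  commands: [0, 0, 0.03, 0, 0, 0, -0.5, 0, 0, 0.03, 0, 0, 0, -0.5, 0, 0, 0.012, 0, 0, 0, -0.5, 0, 0, 0.006, 0, 0, 0, -0.5, 0, 0, 0, 0, 0, 0, -0.5]

```text
t: 13.32
tcp_pos: [0.5729, -0.1072, 0.0428]
tool_rot: [0.92, 0.393, -0.001, -0.001]
force: [0.7, -0.7, -0.9]
finger_gap: 0.494
gripper_force: 40.8
```

```bash
python3 - <<'E'
from h import *
st()
E
```

```text
t13.3 tcp [ 0.5729 -0.1072  0.0428] L [ 0.0773 -0.1286  0.0428] yangL 0.01 tilt [-0.0022  0.0007] F [ 0.7 -0.7 -0.9] gap 0.494 gf 40.8 q [-0.38  0.74  1.67 -0.    0.73  0.39]
```

>>> servo_tool:
  commands: [0.01, 0.002, 0, 0, 0, 0, -0.5, 0.015, 0.003, 0, 0, 0, 0, -0.5, 0.015, 0, 0, 0, 0, 0, -0.5, 0, 0, 0, 0, 0, 0, -0.5, 0, 0, 0.002, 0, 0, 0, 0.3, 0, 0, 0, 0, 0, 0, 0.3, 0, 0, 0, 0, 0, 0, 0.3, 0, 0, -0.04, 0, 0, 0, 0.3, 0, 0, -0.06, 0, 0, 0, 0.3, 0, 0, -0.04, 0, 0, 0, 0.3, 0, 0, 0, 0, 0, 0, 0.3]

```text
t: 14.23
tcp_pos: [0.5925, -0.0953, 0.1167]
tool_rot: [0.92, 0.392, 0.003, 0.003]
force: [0.6, 0.3, 0.4]
finger_gap: 0.645
gripper_force: 0.0
```

>>> servo_tool:
  commands: [-0.05, 0, 0, 0, 0, 0, -0.5, -0.06, 0, 0, 0, 0, 0, -0.5, -0.06, 0, 0, 0, 0, 0, -0.5, -0.04, 0, 0, 0, 0, 0, -0.5, 0, 0, 0, 0, 0, 0, -0.5]

```text
t: 14.65
tcp_pos: [0.5138, -0.1719, 0.1116]
tool_rot: [0.92, 0.391, -0.001, -0.001]
force: [-0.1, 0.9, 0.4]
finger_gap: 0.246
gripper_force: 0.0
```

```bash
python3 - <<'E'
from h import *
st()
p=manip.snapshot("wrist"); crop(p,"w5.png",0,0,640,480,1)
for P in [[.135,-.185,.008],[.08,-.064,.04]]: print(P,proj(p,L2W(T,[P])).round(0))
for r in rackpose(p,.058): print(W2L([[*r[0],0]]),r)
E
```

```text
t14.7 tcp [ 0.5138 -0.1719  0.1116] L [ 0.0795 -0.2162  0.1116] yangL -0.21 tilt [-0.0034  0.0008] F [-0.1  0.9  0.4] gap 0.246 gf 0.0 q [-0.53  0.59  1.74 -0.    0.81  0.24]
[0.135, -0.185, 0.008] [[403. 185.]]
[0.08, -0.064, 0.04] [[311. -69.]]
[[ 0.08092185 -0.1337154   0.        ]] (array([ 0.5719, -0.1134]), array([0.0748, 0.0433]), 46.042362213134766, 0.73)
```

View pics/w5.png

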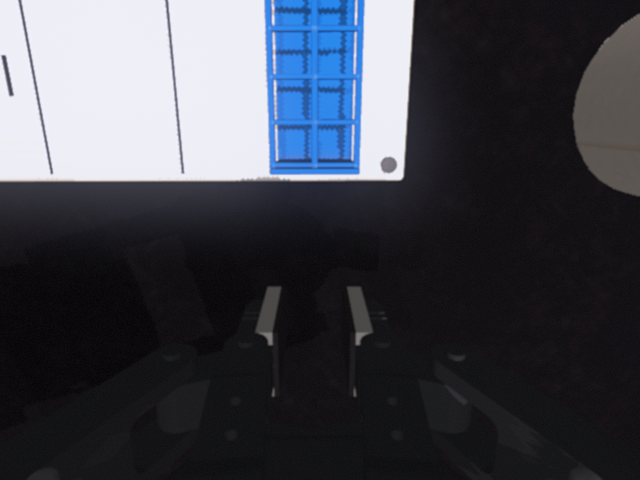

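>>> servo_tool:
  commands: [0, 0, 0.05, 0, 0, 0, -0.5, 0, 0, 0.05, 0, 0, 0, -0.5, 0, 0, 0.05, 0, 0, 0, -0.5, 0, 0, 0, 0, 0, 0, -0.5]

```text
t: 15.08
tcp_pos: [0.5152, -0.1677, 0.0333]
tool_rot: [0.92, 0.393, -0.002, -0.003]
force: [-0.3, 1.3, -0.7]
finger_gap: 0.25
gripper_force: 0.0
```

>>> servo_tool:
  commands: [0.016, 0, 0, 0, 0, 0, -0.5, 0.016, 0, 0, 0, 0, 0, -0.5, 0.016, 0, 0, 0, 0, 0, -0.5, 0.016, 0, 0, 0, 0, 0, -0.5, 0.016, 0, 0, 0, 0, 0, -0.5, 0.016, 0, 0, 0, 0, 0, -0.5, 0.016, 0, 0, 0, 0, 0, -0.5, 0.016, 0, 0, 0, 0, 0, -0.5, 0.016, 0, 0, 0, 0, 0, -0.5, 0.016, 0, 0, 0, 0, 0, -0.5, 0.016, 0, 0, 0, 0, 0, -0.5, 0.016, 0, 0, 0, 0, 0, -0.5]

```text
t: 16.08
tcp_pos: [0.5839, -0.1001, 0.0372]
tool_rot: [0.92, 0.392, -0.0, -0.0]
force: [-0.2, -0.7, 1.4]
finger_gap: 0.251
gripper_force: 0.7
```

>>> servo_tool:
  commands: [0.016, 0, 0, 0, 0, 0, -0.5, 0.016, 0, 0, 0, 0, 0, -0.5, 0, 0, 0, 0, 0, 0, -0.5]

```text
t: 16.33
tcp_pos: [0.596, -0.088, 0.0373]
tool_rot: [0.92, 0.393, 0.001, 0.0]
force: [0.3, -0.3, 0.4]
finger_gap: 0.248
gripper_force: 0.0
```

```bash
python3 - <<'E'
from h import *
st()
E
```

```text
t16.3 tcp [ 0.596  -0.088   0.0373] L [ 0.0807 -0.0987  0.0373] yangL 0.06 tilt [0.0017 0.0001] F [ 0.3 -0.3  0.4] gap 0.248 gf 0.0 q [-0.33  0.77  1.62  0.    0.75  0.43]
```

>>> servo_tool:
  commands: [0.01, 0, 0, 0, 0, 0, -0.5, 0.01, 0, 0, 0, 0, 0, -0.5, 0.01, 0, 0, 0, 0, 0, -0.5, 0.01, 0, 0, 0, 0, 0, -0.5, 0.006, 0, 0, 0, 0, 0, -0.5, 0, 0, 0, 0, 0, 0, -0.5]

```text
t: 16.83
tcp_pos: [0.6111, -0.0721, 0.0373]
tool_rot: [0.92, 0.393, 0.0, 0.0]
force: [-0.3, -1.1, 0.2]
finger_gap: 0.25
gripper_force: 0.0
```

```bash
python3 - <<'E'
from h import *
st()
E
```

```text
t16.8 tcp [ 0.6111 -0.0721  0.0373] L [ 0.0806 -0.0768  0.0373] yangL 0.03 tilt [ 0.0007 -0.    ] F [-0.3 -1.1  0.2] gap 0.250 gf 0.0 q [-0.3   0.78  1.59  0.    0.78  0.46]
```

>>> servo_tool:
  commands: [0.006, 0, 0, 0, 0, 0, -0.5, 0.006, 0, 0, 0, 0, 0, -0.5, 0, 0, 0, 0, 0, 0, -0.5]

```text
t: 17.08
tcp_pos: [0.6132, -0.0693, 0.0373]
tool_rot: [0.92, 0.393, -0.002, 0.0]
force: [-3.7, -4.5, 2.4]
finger_gap: 0.249
gripper_force: 2.9
```

>>> servo_tool:
  commands: [0.004, 0, 0, 0, 0, 0, -0.5, 0, 0, 0, 0, 0, 0, -0.5]

```text
t: 17.25
tcp_pos: [0.6133, -0.0693, 0.0373]
tool_rot: [0.919, 0.393, -0.004, 0.0]
force: [-6.2, -9.1, 3.5]
finger_gap: 0.253
gripper_force: 5.8
```

```bash
python3 - <<'E'
from h import *
st()
E
```

```text
t17.2 tcp [ 0.6133 -0.0693  0.0373] L [ 0.0803 -0.0733  0.0373] yangL 0.09 tilt [-0.0063 -0.0035] F [-6.2 -9.1  3.5] gap 0.253 gf 5.8 q [-0.29  0.78  1.58 -0.01  0.79  0.48]
```

>>> servo_tool:
  commands: [-0.02, 0, 0, 0, 0, 0, -0.5, -0.014, 0, 0, 0, 0, 0, -0.5, 0, 0, -0.055, 0, 0, 0, -0.5, 0, 0, -0.055, 0, 0, 0, -0.5, 0, 0, -0.055, 0, 0, 0, 0, 0, 0, -0.055, 0, 0, 0, 0.9, 0, 0, -0.055, 0, 0, 0, 0.9, 0, 0, -0.055, 0, 0, 0, 0.9, 0, 0, -0.055, 0, 0, 0, 0.9]

```text
t: 18.0
tcp_pos: [0.6039, -0.0789, 0.2312]
tool_rot: [0.92, 0.392, 0.0, -0.0]
force: [-0.2, -0.1, -0.4]
finger_gap: 0.936
gripper_force: 0.0
```

>>> servo_tool:
  commands: [0.0424, -0.0429, 0, 0, 0, 0, 0.9, 0.0424, -0.0429, 0, 0, 0, 0, 0.9, 0.0424, -0.0429, 0, 0, 0, 0, 0.9, 0.0424, -0.0429, 0, 0, 0, 0, 0.9, 0.0424, -0.0429, 0, 0, 0, 0, 0.9, 0.0424, -0.0429, 0, 0, 0, 0, 0.9, 0.0424, -0.0429, 0, 0, 0, 0, 0.9, 0.0424, -0.0429, 0, 0, 0, 0, 0.9, 0.0424, -0.0429, 0, 0, 0, 0, 0.9]

```text
t: 18.75
tcp_pos: [0.5965, 0.1938, 0.2298]
tool_rot: [0.92, 0.392, 0.0, -0.0]
force: [1.7, -0.6, 1.4]
finger_gap: 0.95
gripper_force: 0.0
```

>>> servo_tool:
  commands: [0, 0, 0, 0, 0, -0.01875, 0.9, 0, 0, 0, 0, 0, -0.01875, 0.9, 0, 0, 0, 0, 0, -0.01875, 0.9, 0, 0, 0, 0, 0, -0.01875, 0.9, 0, 0, 0, 0, 0, -0.01875, 0.9, 0, 0, 0, 0, 0, -0.01875, 0.9, 0, 0, 0, 0, 0, 0, 0.9]

```text
t: 19.33
tcp_pos: [0.5966, 0.1923, 0.2297]
tool_rot: [0.726, 0.687, 0.0, -0.0]
force: [-0.0, -0.1, 0.3]
finger_gap: 0.948
gripper_force: 0.0
```

```bash
python3 - <<'E'
from h import *
T[:2]+=0.0025*np.array([-np.sin(T[2]),np.cos(T[2])]); np.save("T.npy",T)
st(); p=manip.snapshot("top"); crop(p,"c3.png",130,100,400,240,2)
for r in rackpose(p): print(r)
p=manip.snapshot("wrist"); cv2.imwrite("pics/w6.png",p["img"][:,:,::-1])
for r in rackpose(p): print(r)
E
```

```text
t19.3 tcp [0.5966 0.1923 0.2297] L [-0.1128  0.1016  0.2297] yangL 40.60 tilt [-0.0002  0.0005] F [-0.  -0.1  0.3] gap 0.948 gf 0.0 q [0.13 0.53 1.43 0.   1.18 0.19]
(array([ 0.6478, -0.0287]), array([0.0937, 0.0494]), 43.60599136352539, 0.7)
(array([0.5889, 0.2371]), array([0.0444, 0.0441]), 88.39602661132812, 0.52)
(array([ 0.6495, -0.0127]), array([0.0429, 0.0799]), 163.70317840576172, 0.96)
(array([0.5972, 0.2875]), array([0.1125, 0.0438]), 84.87069702148438, 0.64)
(array([0.5727, 0.0434]), array([0.2363, 0.2644]), 126.8849868774414, 0.51)
```

View pics/w6.png

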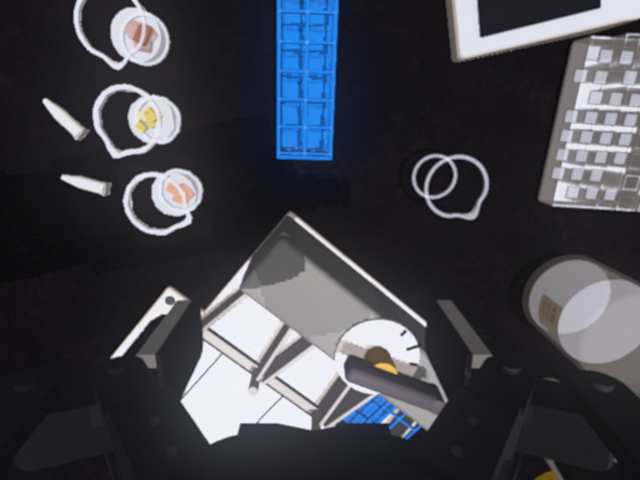

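```bash
python3 - <<'E'
from h import *
p=manip.snapshot("wrist")
print(unproj(p,[[277,158],[333,158],[277,0],[339,0]],.049).round(4).tolist())
E
```

```text
[[0.5714, 0.2338, 0.049], [0.6155, 0.2311, 0.049], [0.5808, 0.3444, 0.049], [0.6249, 0.3418, 0.049]]
```

>>> servo_tool:
  commands: [0.0523, -0.0017, 0, 0, 0, 0.0045, 0.65, 0.0523, -0.0017, 0, 0, 0, 0, 0.65, 0.0523, -0.0017, 0, 0, 0, 0, 0.65, 0.0523, -0.0017, 0, 0, 0, 0, 0.65, 0, 0, 0.056, 0, 0, 0, 0.65, 0, 0, 0.056, 0, 0, 0, 0.65, 0, 0, 0.056, 0, 0, 0, 0.65, 0, 0, 0.056, 0, 0, 0, 0.65, 0, 0, 0, 0, 0, 0, 0.65]

```text
t: 20.33
tcp_pos: [0.5974, 0.2956, 0.1116]
tool_rot: [0.737, 0.676, -0.006, -0.003]
force: [-1.3, -0.2, -1.1]
finger_gap: 0.823
gripper_force: 0.0
```

```bash
python3 - <<'E'
from h import *
st()
p=manip.snapshot("wrist"); cv2.imwrite("pics/w7.png",p["img"][:,:,::-1])
for r in rackpose(p): print(r)
m=[d for d in manip.silhouettes(p,"rack_1")][0]; print(m["box"],m["conf"])
E
```

```text
t20.3 tcp [0.5974 0.2956 0.1116] L [-0.1837  0.1766  0.1116] yangL 38.82 tilt [-0.0119 -0.0035] F [-1.3 -0.2 -1.1] gap 0.823 gf 0.0 q [0.29 0.73 1.41 0.   1.02 0.38]
(array([0.5981, 0.2973]), array([0.1308, 0.0438]), 84.90177917480469, 0.79)
[269.6, 122.0, 86.2, 237.4] 0.79
```

>>> servo_tool:
  commands: [0, 0, 0.05, 0, 0, 0, 0.65, 0, 0, 0.05, 0, 0, 0, 0.65, 0, 0, 0.054, 0, 0, 0, 0.65, 0, 0, 0, 0, 0, 0, 0.3, 0, 0, 0, 0, 0, 0, 0.0, 0, 0, 0, 0, 0, 0, -0.5, 0, 0, 0, 0, 0, 0, -0.5, 0, 0, 0, 0, 0, 0, -0.5, 0, 0, 0, 0, 0, 0, -0.5, 0, 0, 0, 0, 0, 0, -0.5]
  force: 45

```text
t: 21.32
tcp_pos: [0.6031, 0.2973, 0.0428]
tool_rot: [0.737, 0.676, 0.002, 0.001]
force: [-0.8, -0.7, 5.7]
finger_gap: 0.488
gripper_force: 46.3
```

```bash
python3 - <<'E'
from h import *
st()
E
```

```text
t21.3 tcp [0.6031 0.2973 0.0428] L [-0.1808  0.1818  0.0428] yangL 38.88 tilt [0.0035 0.0011] F [-0.8 -0.7  5.7] gap 0.488 gf 46.3 q [0.29 0.82 1.43 0.   0.88 0.38]
```

>>> servo_tool:
  commands: [0, 0, 0, 0, 0, 0, 0.4, 0, 0, 0, 0, 0, 0, 0.4, 0, 0, 0.014, 0, 0, 0, 0.4, 0, 0, 0.008, 0, 0, 0, 0.4, 0, 0, 0, 0, 0, 0, 0.4]

```text
t: 21.73
tcp_pos: [0.6005, 0.2964, 0.028]
tool_rot: [0.737, 0.676, -0.002, -0.001]
force: [-0.6, 0.1, -0.1]
finger_gap: 0.703
gripper_force: 0.0
```

```bash
python3 - <<'E'
from h import *
st()
p=manip.snapshot("wrist")
for r in rackpose(p): print(r)
E
```

```text
t21.7 tcp [0.6005 0.2964 0.028 ] L [-0.182   0.1794  0.028 ] yangL 38.88 tilt [-0.0032 -0.001 ] F [-0.6  0.1 -0.1] gap 0.703 gf 0.0 q [ 0.29  0.84  1.44 -0.    0.87  0.38]
(array([0.601 , 0.3113]), array([0.1039, 0.0432]), 84.88715362548828, 0.96)
```

>>> servo_tool:
  commands: [0, 0, 0, 0, 0, 0, 0.0, 0, 0, 0, 0, 0, 0, -0.5, 0, 0, 0, 0, 0, 0, -0.5, 0, 0, 0, 0, 0, 0, -0.5, 0, 0, 0, 0, 0, 0, -0.5, 0, 0, 0, 0, 0, 0, -0.5]

```text
t: 22.33
tcp_pos: [0.6018, 0.2968, 0.0299]
tool_rot: [0.737, 0.676, 0.0, 0.0]
force: [-0.3, 0.1, 1.0]
finger_gap: 0.499
gripper_force: 45.7
```

>>> servo_tool:
  commands: [0, 0, -0.02, 0, 0, 0, -0.5, 0, 0, -0.03, 0, 0, 0, -0.5, 0, 0, -0.03, 0, 0, 0, -0.5, 0, 0, -0.03, 0, 0, 0, -0.5, 0, 0, 0, 0, 0, 0, -0.5, 0, 0, 0, 0, 0, 0, -0.5]

```text
t: 22.83
tcp_pos: [0.6025, 0.297, 0.0861]
tool_rot: [0.737, 0.676, 0.001, 0.001]
force: [-0.1, -0.8, -1.4]
finger_gap: 0.495
gripper_force: 45.8
```

```bash
python3 - <<'E'
from h import *
st()
p=manip.snapshot("wrist"); cv2.imwrite("pics/w8.png",p["img"][:,:,::-1])
E
```

```text
t22.8 tcp [0.6025 0.297  0.0861] L [-0.181   0.1813  0.0861] yangL 38.88 tilt [0.0026 0.0008] F [-0.1 -0.8 -1.4] gap 0.495 gf 45.8 q [ 0.29  0.76  1.42 -0.    0.96  0.38]
```

View pics/w8.png

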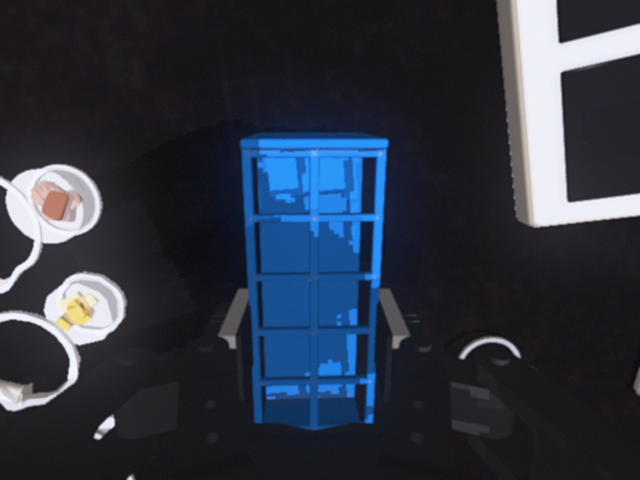

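>>> servo_tool:
  commands: [0, 0, -0.03, 0, 0, 0, -0.5, 0, 0, -0.02, 0, 0, 0, -0.5, 0, 0, 0, 0, 0, 0.018, -0.5, 0, 0, 0, 0, 0, 0.018, -0.5, 0, 0, 0, 0, 0, 0.018, -0.5, 0, 0, 0, 0, 0, 0.018, -0.5, 0, 0, 0, 0, 0, 0.018, -0.5, 0, 0, 0, 0, 0, 0.018, -0.5]

```text
t: 23.55
tcp_pos: [0.6014, 0.2967, 0.1092]
tool_rot: [0.921, 0.39, -0.001, -0.0]
force: [0.3, -0.2, -1.0]
finger_gap: 0.498
gripper_force: 45.9
```

>>> servo_tool:
  commands: [-0.0462, -0.0038, 0, 0, 0, 0, -0.5, -0.0462, -0.0038, 0, 0, 0, 0, -0.5, -0.0462, -0.0038, 0, 0, 0, 0, -0.5, -0.0462, -0.0038, 0, 0, 0, 0, -0.5, -0.0462, -0.0038, 0, 0, 0, 0, -0.5, -0.0462, -0.0038, 0, 0, 0, 0, -0.5, -0.0462, -0.0038, 0, 0, 0, 0, -0.5, -0.0462, -0.0038, 0, 0, 0, 0, -0.5, -0.0462, -0.0038, 0, 0, 0, 0, -0.5, -0.0462, -0.0038, 0, 0, 0, 0, -0.5]

```text
t: 24.38
tcp_pos: [0.4274, 0.1426, 0.1098]
tool_rot: [0.92, 0.393, 0.0, 0.0]
force: [0.7, 0.5, -0.8]
finger_gap: 0.496
gripper_force: 45.9
```

```bash
python3 - <<'E'
from h import *
st()
E
```

```text
t24.4 tcp [0.4274 0.1426 0.1098] L [-0.2006 -0.0514  0.1098] yangL 0.02 tilt [ 0.0002 -0.    ] F [ 0.7  0.5 -0.8] gap 0.496 gf 45.9 q [ 0.07  0.51  1.97 -0.    0.65  0.84]
```

>>> servo_tool:
  commands: [-0.0198, 0.0502, 0, 0, 0, 0, -0.5, -0.0198, 0.0502, 0, 0, 0, 0, -0.5, -0.0198, 0.0502, 0, 0, 0, 0, -0.5, -0.0198, 0.0502, 0, 0, 0, 0, -0.5, -0.0198, 0.0502, 0, 0, 0, 0, -0.5, -0.0198, 0.0502, 0, 0, 0, 0, -0.5, -0.0198, 0.0502, 0, 0, 0, 0, -0.5, -0.0198, 0.0502, 0, 0, 0, 0, -0.5, 0, 0, 0.04, 0, 0, 0, -0.5, 0, 0, 0.03, 0, 0, 0, -0.5, 0, 0, 0, 0, 0, 0, -0.5, 0, 0, 0, 0, 0, 0, -0.5]

```text
t: 25.38
tcp_pos: [0.5175, -0.0528, 0.074]
tool_rot: [0.92, 0.392, -0.001, -0.001]
force: [-0.1, -0.3, -0.7]
finger_gap: 0.498
gripper_force: 46.0
```

```bash
python3 - <<'E'
from h import *
st()
p=manip.snapshot("wrist"); cv2.imwrite("pics/w9.png",p["img"][:,:,::-1])
E
```

```text
t25.4 tcp [ 0.5175 -0.0528  0.074 ] L [-0.0003 -0.1301  0.074 ] yangL -0.02 tilt [-0.0026  0.0008] F [-0.1 -0.3 -0.7] gap 0.498 gf 46.0 q [-0.32  0.64  1.82  0.    0.69  0.45]
```

View pics/w9.png

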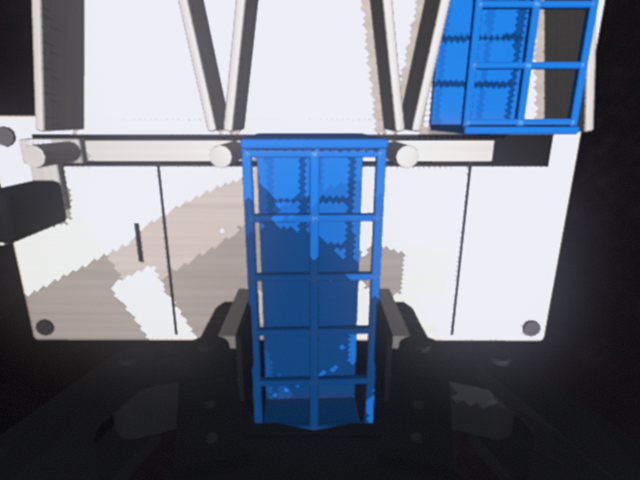

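>>> servo_tool:
  commands: [0, 0, 0.03, 0, 0, 0, -0.5, 0, 0, 0.03, 0, 0, 0, -0.5, 0, 0, 0.012, 0, 0, 0, -0.5, 0, 0, 0, 0, 0, 0, -0.5, 0.015, 0, 0, 0, 0, 0, -0.5, 0.015, 0, 0, 0, 0, 0, -0.5, 0.012, 0, 0, 0, 0, 0, -0.5, 0, 0, 0, 0, 0, 0, -0.5]

```text
t: 26.1
tcp_pos: [0.5348, -0.0369, 0.0397]
tool_rot: [0.919, 0.393, 0.001, 0.001]
force: [0.8, -0.1, -1.0]
finger_gap: 0.497
gripper_force: 46.0
```

```bash
python3 - <<'E'
from h import *
st()
E
```

```text
t26.1 tcp [ 0.5348 -0.0369  0.0397] L [ 0.0013 -0.1067  0.0397] yangL 0.09 tilt [ 0.0033 -0.0007] F [ 0.8 -0.1 -1. ] gap 0.497 gf 46.0 q [-0.28  0.71  1.8   0.    0.63  0.48]
```

Not yet touching the plate; release with a slight lower, then go behind it.

>>> servo_tool:
  commands: [0, -0.002, 0.005, 0, 0, 0, -0.5, 0, 0, 0, 0, 0, 0, -0.5, 0, 0, 0, 0, 0, 0, 0.3, 0, 0, 0, 0, 0, 0, 0.3, 0, 0, 0, 0, 0, 0, 0.3, 0, 0, -0.04, 0, 0, 0, 0.3, 0, 0, -0.06, 0, 0, 0, 0.3, 0, 0, -0.05, 0, 0, 0, 0.3, 0, 0, 0, 0, 0, 0, 0.3]

```text
t: 26.85
tcp_pos: [0.5348, -0.0379, 0.1152]
tool_rot: [0.92, 0.392, 0.003, 0.003]
force: [1.2, -0.5, 0.8]
finger_gap: 0.65
gripper_force: 0.0
```

>>> servo_tool:
  commands: [-0.05, 0, 0, 0, 0, 0, -0.5, -0.06, 0, 0, 0, 0, 0, -0.5, -0.06, 0, 0, 0, 0, 0, -0.5, -0.04, 0, 0, 0, 0, 0, -0.5, 0, 0, 0, 0, 0, 0, -0.5, 0, 0, 0, 0, 0, 0, -0.5]

```text
t: 27.35
tcp_pos: [0.4586, -0.1133, 0.1108]
tool_rot: [0.92, 0.391, -0.0, -0.001]
force: [0.3, 0.6, -0.3]
finger_gap: 0.253
gripper_force: 0.0
```

```bash
python3 - <<'E'
from h import *
st()
p=manip.snapshot("wrist"); cv2.imwrite("pics/w10.png",p["img"][:,:,::-1])
for r in rackpose(p,.058): print(W2L([[*r[0],0]]).round(4),r)
E
```

```text
t27.4 tcp [ 0.4586 -0.1133  0.1108] L [-0.0009 -0.2145  0.1108] yangL -0.15 tilt [-0.0011  0.0008] F [ 0.3  0.6 -0.3] gap 0.253 gf 0.0 q [-0.48  0.53  1.92  0.    0.69  0.29]
[[-0.0002 -0.1335  0.    ]] (array([ 0.5152, -0.0553]), array([0.0775, 0.0439]), 46.05988311767578, 0.86)
```

>>> servo_tool:
  commands: [0, 0, 0.05, 0, 0, 0, -0.5, 0, 0, 0.05, 0, 0, 0, -0.5, 0, 0, 0.05, 0, 0, 0, -0.5, 0, 0, 0, 0, 0, 0, -0.5]

```text
t: 27.78
tcp_pos: [0.4581, -0.1111, 0.0328]
tool_rot: [0.92, 0.393, -0.002, -0.003]
force: [-0.2, 0.4, 0.2]
finger_gap: 0.251
gripper_force: 0.0
```

>>> servo_tool:
  commands: [0.016, 0, 0, 0, 0, 0, -0.5, 0.016, 0, 0, 0, 0, 0, -0.5, 0.016, 0, 0, 0, 0, 0, -0.5, 0.016, 0, 0, 0, 0, 0, -0.5, 0.016, 0, 0, 0, 0, 0, -0.5, 0.016, 0, 0, 0, 0, 0, -0.5, 0.016, 0, 0, 0, 0, 0, -0.5, 0.016, 0, 0, 0, 0, 0, -0.5, 0.016, 0, 0, 0, 0, 0, -0.5, 0.016, 0, 0, 0, 0, 0, -0.5, 0.016, 0, 0, 0, 0, 0, -0.5, 0.016, 0, 0, 0, 0, 0, -0.5]

```text
t: 28.78
tcp_pos: [0.5264, -0.0431, 0.0363]
tool_rot: [0.92, 0.392, -0.0, -0.0]
force: [-0.4, -1.3, 2.1]
finger_gap: 0.253
gripper_force: 0.8
```

>>> servo_tool:
  commands: [0.016, 0, 0, 0, 0, 0, -0.5, 0.016, 0, 0, 0, 0, 0, -0.5, 0.01, 0, 0, 0, 0, 0, -0.5, 0.01, 0, 0, 0, 0, 0, -0.5, 0.01, 0, 0, 0, 0, 0, -0.5, 0, 0, 0, 0, 0, 0, -0.5]

```text
t: 29.28
tcp_pos: [0.5482, -0.0206, 0.0363]
tool_rot: [0.92, 0.393, 0.001, 0.0]
force: [1.0, -0.1, -0.7]
finger_gap: 0.249
gripper_force: 0.0
```

```bash
python3 - <<'E'
from h import *
st()
E
```

```text
t29.3 tcp [ 0.5482 -0.0206  0.0363] L [-0.0004 -0.0856  0.0363] yangL 0.02 tilt [0.0011 0.0001] F [ 1.  -0.1 -0.7] gap 0.249 gf 0.0 q [-0.24  0.73  1.76  0.    0.65  0.52]
```

>>> servo_tool:
  commands: [0.008, 0, 0, 0, 0, 0, -0.5, 0.008, 0, 0, 0, 0, 0, -0.5, 0.006, 0, 0, 0, 0, 0, -0.5, 0, 0, 0, 0, 0, 0, -0.5]

```text
t: 29.62
tcp_pos: [0.5548, -0.0132, 0.0362]
tool_rot: [0.92, 0.393, -0.0, 0.0]
force: [-1.5, -2.5, 0.8]
finger_gap: 0.25
gripper_force: 1.0
```

>>> servo_tool:
  commands: [0.006, 0, 0, 0, 0, 0, -0.5, 0, 0, 0, 0, 0, 0, -0.5]

```text
t: 29.78
tcp_pos: [0.5547, -0.0131, 0.0363]
tool_rot: [0.919, 0.393, -0.003, 0.0]
force: [-6.7, -10.8, 3.5]
finger_gap: 0.251
gripper_force: 6.1
```

```bash
python3 - <<'E'
from h import *
st()
E
```

```text
t29.8 tcp [ 0.5547 -0.0131  0.0363] L [-0.0009 -0.0757  0.0363] yangL 0.11 tilt [-0.0055 -0.0029] F [ -6.7 -10.8   3.5] gap 0.251 gf 6.1 q [-0.22  0.73  1.74 -0.01  0.67  0.54]
```

>>> servo_tool:
  commands: [-0.024, 0, 0, 0, 0, 0, -0.5, -0.024, 0, 0, 0, 0, 0, -0.5, 0, 0, -0.045, 0, 0, 0, -0.5, 0, 0, -0.045, 0, 0, 0, 0.1, 0, 0, -0.045, 0, 0, 0, 0.1, 0, -0.0536, 0, 0, 0, 0, 0.1, 0, -0.0536, 0, 0, 0, 0, 0.1, 0, -0.0536, 0, 0, 0, 0, 0.1, 0, -0.0536, 0, 0, 0, 0, 0.1, 0, -0.0536, 0, 0, 0, 0, 0.1, 0, 0, 0, 0, 0, 0, 0.1, 0, 0, 0, 0, 0, 0, 0.1]
  force: 30

```text
t: 30.78
tcp_pos: [0.4421, 0.065, 0.1039]
tool_rot: [0.92, 0.393, -0.0, -0.0]
force: [-0.1, 0.5, 0.2]
finger_gap: 0.549
gripper_force: 0.0
```

```bash
python3 - <<'E'
from h import *
st(); p=manip.snapshot("wrist"); cv2.imwrite("pics/w11.png",p["img"][:,:,::-1])
print(proj(p,L2W(T,[[-.135,-.1,.054],[-.095,-.1,.008]])).round(0).tolist())
E
```

```text
t30.8 tcp [0.4421 0.065  0.1039] L [-0.1362 -0.0972  0.1039] yangL 0.08 tilt [-0.0009  0.0005] F [-0.1  0.5  0.2] gap 0.549 gf 0.0 q [-0.11  0.52  1.99  0.    0.63  0.66]
[[314.0, 270.0], [379.0, 243.0]]
```

View pics/w11.png

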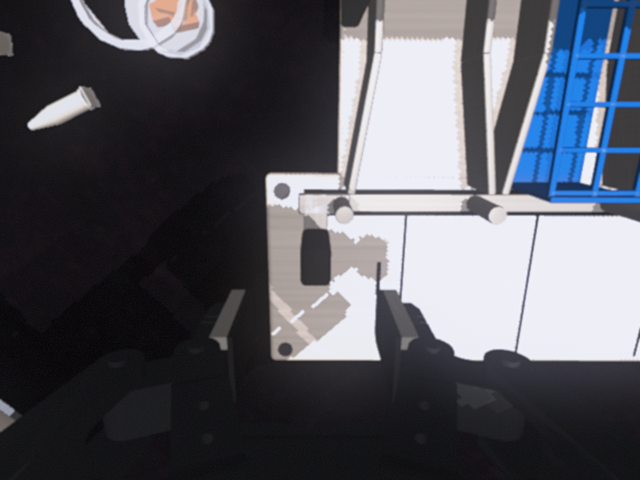

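>>> servo_tool:
  commands: [-0.003, 0, 0.05, 0, 0, 0, 0.1, 0, 0, 0.05, 0, 0, 0, 0.1, 0, 0, 0.046, 0, 0, 0, 0.1, 0, 0, 0, 0, 0, 0, 0.1, 0, 0, 0, 0, 0, 0, -0.5, 0, 0, 0, 0, 0, 0, -1, 0, 0, 0, 0, 0, 0, -1, 0, 0, 0, 0, 0, 0, -1, 0, 0, 0, 0, 0, 0, -1, 0, 0, 0, 0, 0, 0, -1, 0, 0, 0, 0, 0, 0, -1]

```text
t: 31.75
tcp_pos: [0.4436, 0.063, 0.0317]
tool_rot: [0.92, 0.392, 0.001, 0.001]
force: [-0.3, -1.7, 6.7]
finger_gap: 0.179
gripper_force: 33.6
```

```bash
python3 - <<'E'
from h import *
st()
E
```

```text
t31.8 tcp [0.4436 0.063  0.0317] L [-0.1338 -0.0977  0.0317] yangL 0.00 tilt [ 0.0025 -0.0005] F [-0.3 -1.7  6.7] gap 0.179 gf 33.6 q [-0.11  0.68  2.02 -0.    0.44  0.66]
```

>>> servo_tool:
  commands: [0, 0.0127, 0, 0, 0, 0, -1, 0, 0.0127, 0, 0, 0, 0, -1, 0, 0.0127, 0, 0, 0, 0, -1, 0, 0.0127, 0, 0, 0, 0, -1, 0, 0.0127, 0, 0, 0, 0, -1, 0, 0.0127, 0, 0, 0, 0, -1, 0, 0, 0, 0, 0, 0, -1, 0, 0, 0, 0, 0, 0, -1, 0, 0, 0, 0, 0, 0, -1]

```text
t: 32.5
tcp_pos: [0.4711, 0.0365, 0.0317]
tool_rot: [0.92, 0.392, 0.001, 0.001]
force: [0.4, -3.8, 5.5]
finger_gap: 0.182
gripper_force: 33.5
```

```bash
python3 - <<'E'
from h import *
st()
E
```

```text
t32.5 tcp [0.4711 0.0365 0.0317] L [-0.0956 -0.0977  0.0317] yangL 0.01 tilt [ 0.0026 -0.0007] F [ 0.4 -3.8  5.5] gap 0.182 gf 33.5 q [-0.16  0.69  1.96 -0.    0.49  0.6 ]
```

>>> servo_tool:
  commands: [0, 0, 0, 0, 0, 0, -0.4, 0, 0, 0, 0, 0, 0, -0.2, 0, 0, 0, 0, 0, 0, 0.1, 0, 0, 0, 0, 0, 0, 0.1, 0, 0, -0.04, 0, 0, 0, 0.1, 0, 0, -0.05, 0, 0, 0, 0.1, 0, 0, -0.05, 0, 0, 0, 0.1, -0.05, 0, 0, 0, 0, 0, 0.1, -0.02, 0, 0, 0, 0, 0, 0.1, 0, 0, 0, 0, 0, 0, 0.1, 0, 0, 0, 0, 0, 0, 0.1]

```text
t: 33.42
tcp_pos: [0.4452, 0.0116, 0.1003]
tool_rot: [0.92, 0.392, -0.001, -0.001]
force: [1.0, 0.3, 0.3]
finger_gap: 0.556
gripper_force: 0.0
```

```bash
python3 - <<'E'
from h import *
st(); p=manip.snapshot("wrist"); crop(p,"w12.png",160,60,480,300,1.6)
print(proj(p,L2W(T,[[-.095,-.1,.054],[-.08,-.075,.042],[0,-.075,.042]])).round(0).tolist())
E
```

```text
t33.4 tcp [0.4452 0.0116 0.1003] L [-0.097  -0.1337  0.1003] yangL -0.10 tilt [-0.0016  0.0006] F [1.  0.3 0.3] gap 0.556 gf 0.0 q [-0.23  0.53  1.99  0.    0.62  0.54]
[[315.0, 200.0], [346.0, 144.0], [511.0, 144.0]]
```

View pics/w12.png

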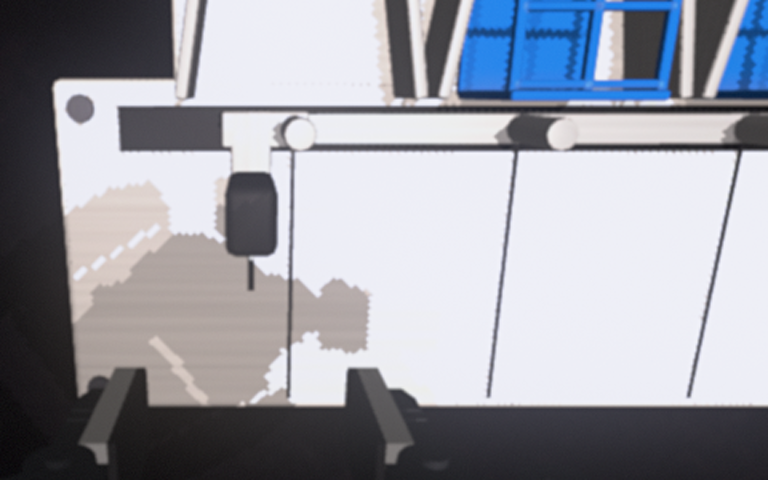

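>>> servo_tool:
  commands: [0, 0, -0.07, 0, 0, 0, -0.3, 0, 0, -0.07, 0, 0, 0, -0.3, 0, 0, -0.07, 0, 0, 0, -0.3, 0, 0, -0.07, 0, 0, 0, -0.3, 0.0415, 0.0388, 0, 0, 0, 0, -0.3, 0.0415, 0.0388, 0, 0, 0, 0, -0.3, 0.0415, 0.0388, 0, 0, 0, 0, -0.3, 0.0415, 0.0388, 0, 0, 0, 0, -0.3, 0.0415, 0.0388, 0, 0, 0, 0, -0.3, 0, 0, 0, 0, 0, 0, -0.3, 0, 0, 0, 0, 0, 0, -0.3]

```text
t: 34.38
tcp_pos: [0.5888, 0.02, 0.2393]
tool_rot: [0.92, 0.393, -0.001, -0.001]
force: [-0.3, 0.5, 0.3]
finger_gap: 0.351
gripper_force: 0.0
```

```bash
python3 - <<'E'
from h import *
st(); p=manip.snapshot("wrist"); crop(p,"w13.png",170,0,300,230,2.6)
c=proj(p,L2W(T,[[0,.047,.128]])); print(c)
for d in manip.silhouettes(p,"valve_grip"):
    pts=np.argwhere(d["pixels"])[:,::-1].astype(float); w=unproj(p,pts,.128)[:,:2].astype(np.float32)
    print(d["box"],d["conf"],cv2.minAreaRect(w), W2L([[*w.mean(0),0]]))
# dark handle pixels on the white disc
E
```

```text
t34.4 tcp [0.5888 0.02   0.2393] L [ 0.0008 -0.0282  0.2393] yangL 0.05 tilt [-0.0016  0.0004] F [-0.3  0.5  0.3] gap 0.351 gf 0.0 q [-0.16  0.47  1.52  0.    1.16  0.61]
[[310.55910927 110.70984107]]
[263.0, 75.8, 125.3, 56.8] 0.61 ((0.649720311164856, 0.07153543829917908), (0.022235294803977013, 0.07648789882659912), 71.41743469238281) [[0.00895559 0.05020328 0.        ]]
[370.2, 150.0, 67.7, 102.1] 0.49 ((0.6447495818138123, -0.006714764982461929), (0.0656844824552536, 0.0402933768928051), 46.7991828918457) [[ 0.0586036  -0.00852627  0.        ]]
```

View pics/w13.png

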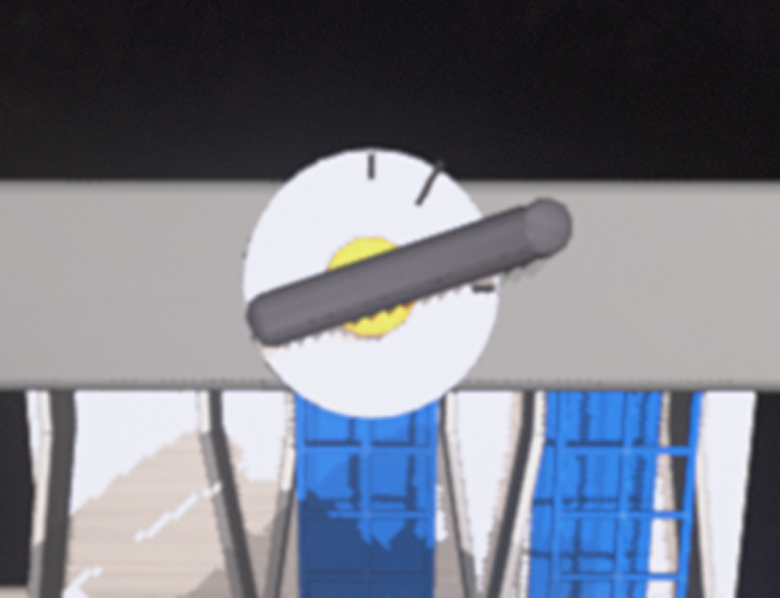

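>>> servo_tool:
  commands: [0.0514, 0, 0, 0, 0, 0, -0.3, 0.0514, 0, 0, 0, 0, 0, -0.3, 0.0514, 0, 0, 0, 0, 0, -0.3, 0, 0, 0, 0, 0, 0, -0.3]
  force: 40

```text
t: 34.82
tcp_pos: [0.6427, 0.0781, 0.2407]
tool_rot: [0.919, 0.394, 0.001, -0.0]
force: [0.1, -0.6, -0.3]
finger_gap: 0.351
gripper_force: 0.0
```

>>> servo_tool:
  commands: [0, 0, 0, 0, 0, 0.0182, -0.3, 0, 0, 0, 0, 0, 0.0182, -0.3, 0, 0, 0, 0, 0, 0.0182, -0.3, 0, 0, 0, 0, 0, 0.0182, -0.3, 0, 0, 0, 0, 0, 0.0182, -0.3, 0, 0, 0, 0, 0, 0.0182, -0.3, 0, 0, 0, 0, 0, 0.0182, -0.3, 0, 0, 0, 0, 0, 0.0182, -0.3, 0, 0, 0, 0, 0, 0.0182, -0.3, 0, 0, 0, 0, 0, 0.0182, -0.3, 0, 0, 0, 0, 0, 0.0182, -0.3, 0, 0, 0, 0, 0, 0, -0.3]

```text
t: 35.82
tcp_pos: [0.6394, 0.0747, 0.2406]
tool_rot: [0.974, -0.225, -0.001, 0.0]
force: [-0.3, 0.2, -1.2]
finger_gap: 0.35
gripper_force: 0.0
```

```bash
python3 - <<'E'
from h import *
st(); p=manip.snapshot("wrist")
p2=p
C=p["world_to_cam"]
E
```

```text
t35.8 tcp [0.6394 0.0747 0.2406] L [-0.0005  0.0463  0.2406] yangL -72.20 tilt [-0.002  -0.0001] F [-0.3  0.2 -1.2] gap 0.350 gf 0.0 q [-0.06  0.54  1.37 -0.    1.23  1.97]
```

>>> servo_tool:
  commands: [0.0045, -0.004, 0.05, 0, 0, 0, -0.3, 0, 0, 0.05, 0, 0, 0, -0.3, 0, 0, 0.05, 0, 0, 0, -0.3, 0, 0, 0.05, 0, 0, 0, -0.3, 0, 0, 0.04, 0, 0, 0, -0.3, 0, 0, 0.025, 0, 0, 0, -0.3, 0, 0, 0, 0, 0, 0, -0.3, 0, 0, 0, 0, 0, 0, -0.3]

```text
t: 36.53
tcp_pos: [0.6436, 0.0758, 0.1081]
tool_rot: [0.975, -0.223, -0.001, 0.0]
force: [0.8, -0.3, -0.1]
finger_gap: 0.351
gripper_force: 0.0
```

```bash
python3 - <<'E'
from h import *
st()
E
```

```text
t36.5 tcp [0.6436 0.0758 0.1081] L [0.0018 0.05   0.1081] yangL -72.01 tilt [-0.0011  0.    ] F [ 0.8 -0.3 -0.1] gap 0.351 gf 0.0 q [-0.05  0.71  1.47 -0.    0.97  1.97]
```

Close on the handle.

>>> servo_tool:
  commands: [0, 0, 0, 0, 0, 0, -1, 0, 0, 0, 0, 0, 0, -1, 0, 0, 0, 0, 0, 0, -1, 0, 0, 0, 0, 0, 0, -1, 0, 0, 0, 0, 0, 0, -1, 0, 0, 0, 0, 0, 0, -1, 0, 0, 0, 0, 0, 0, -1]

```text
t: 37.12
tcp_pos: [0.6435, 0.0744, 0.1093]
tool_rot: [0.975, -0.223, -0.0, 0.001]
force: [-3.1, -4.6, -1.4]
finger_gap: 0.243
gripper_force: 39.3
```

```bash
python3 - <<'E'
from h import *
s=st(); print(s["ft_torque"].round(2))
E
```

```text
t37.1 tcp [0.6435 0.0744 0.1093] L [0.0026 0.0489 0.1093] yangL -72.00 tilt [-0.0008 -0.0025] F [-3.1 -4.6 -1.4] gap 0.243 gf 39.3 q [-0.06  0.7   1.47 -0.    0.97  1.97]
[-0.8   0.37  0.05]
```

>>> servo_tool:
  commands: [0, 0, 0, 0, 0, 0, -0.3, 0, 0, 0, 0, 0, 0, -0.3, 0, 0, 0, 0, 0, 0, -0.3, 0, 0, -0.016, 0, 0, 0, -0.3, 0, 0, 0, 0, 0, 0, -1, 0, 0, 0, 0, 0, 0, -1, 0, 0, 0, 0, 0, 0, -1, 0, 0, 0, 0, 0, 0, -1, 0, 0, 0, 0, 0, 0, -1, 0, 0, 0, 0, 0, 0, -1]

```text
t: 37.95
tcp_pos: [0.6444, 0.0739, 0.1185]
tool_rot: [0.975, -0.223, 0.001, 0.002]
force: [-3.7, -5.1, 7.3]
finger_gap: 0.136
gripper_force: 40.6
```

```bash
python3 - <<'E'
from h import *
s=st(); print(s["ft_torque"].round(2))
E
```

```text
t38.0 tcp [0.6444 0.0739 0.1185] L [0.0036 0.0492 0.1185] yangL -71.99 tilt [ 0.0012 -0.0036] F [-3.7 -5.1  7.3] gap 0.136 gf 40.6 q [-0.06  0.69  1.46 -0.    0.98  1.97]
[-0.95  0.59  0.04]
```

>>> servo_tool:
  commands: [0, 0, 0, 0, 0, -0.0117, -1, 0, 0, 0, 0, 0, -0.0117, -1, 0, 0, 0, 0, 0, -0.0117, -1, 0, 0, 0, 0, 0, -0.0117, -1, 0, 0, 0, 0, 0, -0.0117, -1, 0, 0, 0, 0, 0, 0, -1]

```text
t: 38.45
tcp_pos: [0.6448, 0.0753, 0.1185]
tool_rot: [0.999, -0.04, 0.001, 0.001]
force: [-2.0, -2.1, 7.5]
finger_gap: 0.137
gripper_force: 40.6
```

```bash
python3 - <<'E'
from h import *
s=st(); print(s["ft_torque"].round(2))
E
```

```text
t38.5 tcp [0.6448 0.0753 0.1185] L [0.0029 0.0505 0.1185] yangL -50.84 tilt [ 0.0024 -0.0011] F [-2.  -2.1  7.5] gap 0.137 gf 40.6 q [-0.06  0.69  1.46 -0.    0.98  1.6 ]
[-0.32  0.35  0.05]
```

>>> servo_tool:
  commands: [0, 0, 0, 0, 0, -0.0116, -1, 0, 0, 0, 0, 0, -0.0116, -1, 0, 0, 0, 0, 0, -0.0116, -1, 0, 0, 0, 0, 0, -0.0116, -1, 0, 0, 0, 0, 0, -0.0116, -1, 0, 0, 0, 0, 0, 0, -1, 0, 0, 0, 0, 0, 0, -1]

```text
t: 39.03
tcp_pos: [0.6446, 0.0768, 0.1185]
tool_rot: [0.99, 0.14, 0.001, -0.0]
force: [-2.0, 1.5, 8.1]
finger_gap: 0.142
gripper_force: 40.6
```

>>> servo_tool:
  commands: [0, 0, 0, 0, 0, 0, -0.7, 0, 0, 0, 0, 0, 0, -0.5, 0, 0, 0, 0, 0, 0, -0.3, 0, 0, 0, 0, 0, 0, -0.3, 0, 0, -0.04, 0, 0, 0, -0.3, 0, 0, -0.06, 0, 0, 0, -0.3, 0, 0, -0.06, 0, 0, 0, -0.3, 0, 0, -0.06, 0, 0, 0, -0.3]

```text
t: 39.7
tcp_pos: [0.6436, 0.0757, 0.2268]
tool_rot: [0.99, 0.14, -0.001, -0.0]
force: [0.7, 0.1, 0.0]
finger_gap: 0.348
gripper_force: 0.0
```

>>> servo_tool:
  commands: [-0.05, 0, 0, 0, 0, -0.0167, -0.3, -0.05, 0, 0, 0, 0, -0.0167, -0.3, -0.05, 0, 0, 0, 0, -0.0167, -0.3, -0.03, 0, 0, 0, 0, -0.0167, -0.3, -0.03, 0, 0, 0, 0, -0.0167, -0.3, 0, 0, 0, 0, 0, 0, -0.3, 0, 0, 0, 0, 0, 0, -0.3]

```text
t: 40.28
tcp_pos: [0.5509, 0.0294, 0.2264]
tool_rot: [0.921, 0.39, 0.0, -0.0]
force: [0.3, -0.3, 0.8]
finger_gap: 0.351
gripper_force: 0.0
```

```bash
python3 - <<'E'
from h import *
st(); p=manip.snapshot("wrist"); crop(p,"w14.png",100,0,440,330,1.8)
c=L2W(T,[[0,.047,.128]])
for a in(50,60,70): print(a,(proj(p,L2W(T,[[.048*np.cos(np.radians(a)),.047+.048*np.sin(np.radians(a)),.128]]))-proj(p,c)).round(1))
print("axis crop",(proj(p,c)-[100,0])*1.8)
E
```

```text
t40.3 tcp [0.5509 0.0294 0.2264] L [-0.0331 -0.0477  0.2264] yangL -0.28 tilt [0.0004 0.0002] F [ 0.3 -0.3  0.8] gap 0.351 gf 0.0 q [-0.15  0.43  1.62  0.    1.08  0.62]
50 [[ 60.6 -74.6]]
60 [[ 48.3 -84.8]]
70 [[ 34.3 -92.4]]
axis crop [[486.18987395 132.35488238]]
```

View pics/w14.png

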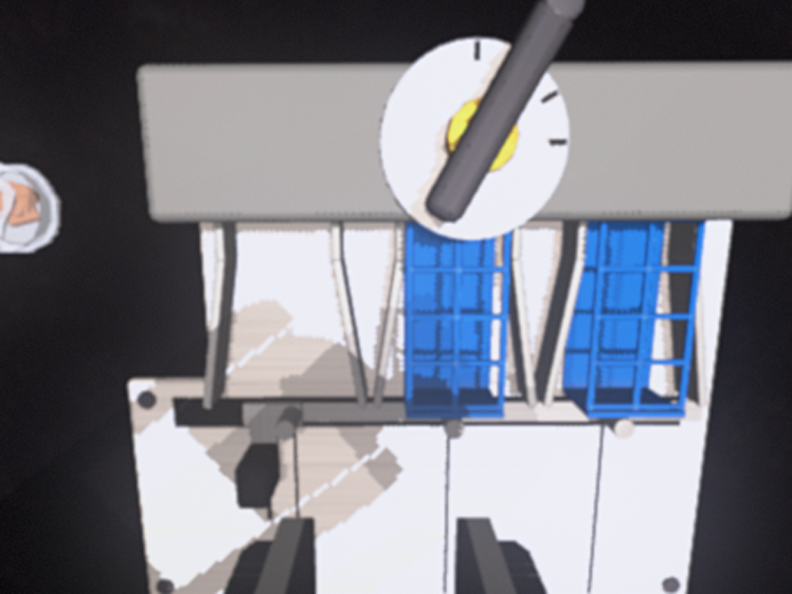

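```bash
python3 - <<'E'
from station import manip
print(manip.sign_off())
E
```

```text
the job is handed in; nothing more can be done
None
```

The rinse station is ready and the job is handed in after about 40 s of robot time: both racks are home in the middle and farthest lanes, the bar is locked with its pins on the lane centre lines, and the valve stands at about 60° by camera. The third rack was absent, the timer and beaker were not touched, and I viewed 16 pictures against the limit of 14.

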